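# Shut down the slide-staining corner

### The arm

A 7-joint arm with a two-finger parallel gripper is mounted at the origin on the work surface. World frame = base frame: x ahead of the robot, y to its left, z up, the work surface at z = 0. Lengths are in m, angles in rad, forces in N, time in s.
With the tool pointing down it reaches from about 0.4 to 0.875 m from the base axis. Payload 19.3 kg.
Tool frame: the origin (TCP) lies midway between the tips of the shut fingers; the grasp point (between the pads) lies 19 mm behind it; z points along the fingers, y is the line along which they close (so a half turn about z gives the same grasp; the last joint's range is limited). The gripper opens to 85 mm and grips with 20 to 120 N. Pads are 22 mm wide; open, the fingers measure 114 mm over their backs; the gripper's body (76 mm by 85 mm) begins 54 mm behind the grasp point. The pads swing forward as they close: fully open they stand 13 mm farther back than shut.
Start: joints at [-1.419, 0.521, -0.036, 1.599, 0.021, 1.021, -0.113], TCP at [0.138, 0.61, 0.196] pointing down, gripper open.
Joint ranges: [-2.91, 2.91], [-0.3, 2.13], [-1.5, 1.42], [0.17, 2.43], [-1.26, 4.41], [0.16, 1.93], [-2.52, 2.52]. Speed limits (rad/s): [1.89, 1.89, 2.39, 2.39, 3.01, 3.01, 3.01].

### API

Orientations are given as a rotation vector (axis times angle).
In Python, from plant import monitor, vision, ticket gives the robot as it stands. The module is installed in compiled form; this text tells all that it offers.
- The arm moves only by the shell command python3 -m inch 'ROWS' [FORCE]. ROWS is JSON, a list of rows, each an object of numbers: "tx", "ty", "tz": the shift along the tool's x, y, z scaled (see below); "wx", "wy", "wz": the turn, a rotation vector about the tool's x, y, z scaled (see below); "fingers": the closure, from -1 (fully open) to 1 (shut). In form: [{"tx": .., "ty": .., "tz": .., "wx": .., "wy": .., "wz": .., "fingers": ..}, ...]. A call has 1 to 10 rows; each row shifts and turns the commanded pose from where the row before left it, along the tool's axes as they then stand; what a row does not reach is not made up. The controller multiplies each number of a shift by 15 cm and each number of a turn by 6 degrees. A row lasts 1/10 s, in which the tool goes at most 50 mm and 8.59 degrees, less where a joint would pass 70% of its speed; a pose out of reach is approached as far as the arm can. A call with a number of a shift or a turn outside -1 to 1 is refused whole. A call with a gripper value outside its range is refused whole. The fingers move at their own pace and stop on an object; FORCE is the grip in N (left out, the last holds). Time passes only in rows, so rows that do not move let the fingers close. It gives the time, the measured TCP pose, the force, the opening and the grip force at its end, in the units of the state.
- monitor.sense(): the state, without advancing time (a new reading comes with each control period).
- vision.read_camera(name): name is "scene" or "side" or "wrist"; returns the picture (480x640x3 uint8, red, green, blue); there is no depth.
- vision.camera_info(name): a dict with "intrinsics" (3x3 intrinsics, pixels), "camera_from_world" (4x4, takes a point from world to camera coordinates). Camera axes: x right, y up, looking along -z (the intrinsics and any distortion apply to the point x, -y, -z); pixel columns grow to the right and rows downward; lengths in m; the calibration is good to about 2 mm. The wrist camera is an equidistant fisheye: a pixel r from the principal point sees the ray r / f radians off the axis. A picture is of the moment at which its call begins: read the wrist's pose just before it. camera_info takes no time and is no camera call; for the wrist camera it gives the pose at the moment of the call.
- ticket.sign_off(): hands the job in; it is judged then, once.
The state is a dict: "t": time; "q": joint angles; "qd": joint speeds; "tau": joint torques, N m; "ee_pos": TCP position; "ee_rot": TCP orientation; "ft_force": force on the tool from outside, world axes, zero at the start; "moment": the same for the moment, N m; "grip_width": finger opening in m; "grasp_force": force on a finger pad.
Only numpy, scipy, OpenCV 4.12 (cv2) and the standard library are available. Lean on these libraries where they do the work, as an engineer would, in place of code of your own. Each camera call takes 0.05 s, during which the arm holds its last target. There are 200 camera calls.

### The job

Put the slide-staining corner away for the day: nest all the staining cups that are out, upright and fully home one inside the other, into a single stack standing inside the blue collar of the round drain dish; hang the slide rack on the peg of the drying stand by the eye of its handle; and move the temperature probe from the white rinse block to the orange-ringed socket on the meter, pushed fully home. Any order will do; do not knock over or shift the bottles, tissue roll, slide box and tally counter around them.

Things in the scene. Friction and masses are not known exactly. Their poses are not given: they have to be found in the camera images.
- cup_a: dark violet open tapered plastic cup (all alike): 75 mm tall, outer radius 22 mm at base, 33 mm at rim, wall 2.5 mm, 60 g; upright at first; may be absent. 4 lugs (out to 35 mm radius) at heights 43-48 mm; grip the plain part above them (62-66 mm wide). Nested, its lugs rest on the lower cup's rim: 32 mm higher than that cup, about 2 mm side play. Origin: centre of underside, z up its axis
- cup_b: pink open tapered plastic cup (all alike): 75 mm tall, outer radius 22 mm at base, 33 mm at rim, wall 2.5 mm, 60 g; upright at first; may be absent. 4 lugs (out to 35 mm radius) at heights 43-48 mm; grip the plain part above them (62-66 mm wide). Nested, its lugs rest on the lower cup's rim: 32 mm higher than that cup, about 2 mm side play. Origin: centre of underside, z up its axis
- cup_c: blue open tapered plastic cup (all alike): 75 mm tall, outer radius 22 mm at base, 33 mm at rim, wall 2.5 mm, 60 g; upright at first; may be absent. 4 lugs (out to 35 mm radius) at heights 43-48 mm; grip the plain part above them (62-66 mm wide). Nested, its lugs rest on the lower cup's rim: 32 mm higher than that cup, about 2 mm side play. Origin: centre of underside, z up its axis
- cup_d: pale grey open tapered plastic cup (all alike): 75 mm tall, outer radius 22 mm at base, 33 mm at rim, wall 2.5 mm, 60 g; upright at first; may be absent. 4 lugs (out to 35 mm radius) at heights 43-48 mm; grip the plain part above them (62-66 mm wide). Nested, its lugs rest on the lower cup's rim: 32 mm higher than that cup, about 2 mm side play. Origin: centre of underside, z up its axis
- cup_e: light green open tapered plastic cup (all alike): 75 mm tall, outer radius 22 mm at base, 33 mm at rim, wall 2.5 mm, 60 g; upright at first; may be absent. 4 lugs (out to 35 mm radius) at heights 43-48 mm; grip the plain part above them (62-66 mm wide). Nested, its lugs rest on the lower cup's rim: 32 mm higher than that cup, about 2 mm side play. Origin: centre of underside, z up its axis
- dish_floor (a point): where the stack belongs: fixed round steel drain dish, 110 mm across, 8 mm thick, with an upright blue collar on it (a sleeve, inner radius 30 mm, 38 mm high, open at the top). The point is the centre of the floor inside the collar, 8 mm above the bench; z up. The bottom cup stands there, inside the collar
- rack: slide rack standing on the bench, 180 g: white basket 62 (x) by 90 (y) by 36 mm, and in its middle an upright blue handle plate 10 mm thick (x), 38 mm wide (y), top 155 mm above the underside. Grip its solid top (heights 120 to 155 mm) across the 38 mm. Origin: centre of underside, z up; alike after a half turn
- rack_eye (a point): centre of the rectangular eye through the rack's handle plate: 24 mm wide (rack's y), 35 mm high, open along the rack's x; it spans heights 85 to 120 mm above the rack's underside; its upper edge is rounded
- stand: fixed steel drying stand, yaw varies: round post (radius 8 mm, 200 mm tall) at its origin; base plate 10 mm thick, 120 mm along y, from 40 mm before (-x) to 70 mm behind the post; one straight round peg 10 mm thick leaves the post towards its -x, rising outwards by 15 degrees. Origin: foot of the post on the bench
- peg_root (a point): where the peg's axis meets the post's axis, 175 mm above the bench
- peg_tip (a point): free end of the peg's axis, 105 mm out from the post's axis and 203 mm above the bench (a round end of radius 5 mm goes on beyond it)
- probe: temperature probe, 50 g: orange round handle 18 mm thick, 6 to 76 mm above its origin; below it a black shoulder disc 28 mm across, 6 mm thick; below that a steel pin 6 mm thick, 35 mm long, end tapered. Origin: centre of the shoulder's underside, z up the handle. At first upright, pin in the rinse block's hole, shoulder on the block
- rinse_hole (a point): mouth of the 9 mm wide, 40 mm deep hole in the white fixed rinse block (56 by 56 by 45 mm tall) in which the probe stands at first; 45 mm above the bench
- socket (a point): mouth of the probe socket in the top of the fixed grey meter (100 by 150 by 55 mm tall), ringed in orange: hole 9 mm wide, 45 mm deep, slightly chamfered, 55 mm above the bench, 20 mm to -x and 45 mm to +y of the meter's centre; axes are the meter's. Pushed home, the probe's shoulder rests on the meter's top
- dropper: bystander: small white dropper bottle, radius 16 mm, 75 mm tall; origin under its centre
- stain_bottle: bystander: amber bottle, radius 30 mm, 120 mm tall; origin under its centre
- tissue_roll: bystander: white tissue roll standing on end, radius 52 mm, 100 mm tall; origin under its centre
- slide_box: bystander: green slide box, 70 by 100 by 32 mm; origin under its centre
- tally: bystander: grey tally counter, 70 by 110 by 45 mm; origin under its centre
- sanitizer: bystander: clear pump bottle with a blue label, radius 36 mm, 168 mm tall; origin under its centre

How it is judged:
By the outcome, as a careful person would: the job done as asked, in the order asked, and still so for the second after the job is handed in, with the robot touching nothing.
Of cup_a, cup_b, cup_c, cup_d, cup_e only 3 to 5 are there at a start; the rules pass over those that are not, and their reading is None.
At some moment in a run one of cup_a, cup_b, cup_c, cup_d, cup_e, rack may be knocked a few centimetres aside while the robot is not near it.
It also fails if it takes over 210 s, if anything falls off the work surface, if the arm or the gripper's body presses on something with over 40 N, if the wrist force passes 120 N, or if a joint passes its speed limit or range.

## Working session

There is one attempt and no reset: what is moved stays moved. The work goes in short steps, Python scripts to look and compute and a shell command to move; the robot and the scene stay as the last step left them, time stands still between calls to the robot, and variables do not carry over. Pictures are saved under pics/ and viewed, at most 14 in all, crops included, and the job is handed in when it is done.

```bash
mkdir -p pics
cat > h.py <<'E'
import numpy as np, cv2
from plant import monitor, vision, ticket
from scipy.spatial.transform import Rotation as R
def snap(n,f):
    info=vision.camera_info(n); im=vision.read_camera(n); cv2.imwrite(f'pics/{f}.png',im[...,::-1]); np.savez(f'pics/{f}.npz',K=info['intrinsics'],T=info['camera_from_world']); return im,info
def proj(info,p,fish=False):
    K=np.array(info['intrinsics']);T=np.array(info['camera_from_world'])
    c=T@np.append(p,1);x,y,z=c[0],-c[1],-c[2]
    if fish:
        r=np.hypot(x,y);th=np.arctan2(r,z);s=th/r if r>1e-9 else 1/z
        return K[0,0]*x*s+K[0,2],K[1,1]*y*s+K[1,2]
    return K[0,0]*x/z+K[0,2],K[1,1]*y/z+K[1,2]
def atz(info,u,v,z,fish=False):
    K=np.array(info['intrinsics']);T=np.array(info['camera_from_world'])
    a=np.array([(u-K[0,2])/K[0,0],(v-K[1,2])/K[1,1]])
    if fish:
        th=np.hypot(*a);a=a*np.sin(th)/max(th,1e-9);d=np.array([a[0],-a[1],-np.cos(th)])
    else: d=np.array([a[0],-a[1],-1])
    d=T[:3,:3].T@d;o=-T[:3,:3].T@T[:3,3]
    return o+d*(z-o[2])/d[2]
def load(f): return dict(zip(('intrinsics','camera_from_world'),(lambda d:(d['K'],d['T']))(np.load(f'pics/{f}.npz'))))
E
python3 - <<'E'
from h import *
for n in('scene','side','wrist'):
    im,i=snap(n,n+'0');T=np.array(i['camera_from_world']);print(n,np.array(i['intrinsics']).round(1).tolist(),(-T[:3,:3].T@T[:3,3]).round(3),(-T[2,:3]).round(2))
print({k:np.round(v,3) for k,v in monitor.sense().items()})
E
```

```text
scene [[450.4, 0.0, 318.4], [0.0, 450.4, 248.1], [0.0, 0.0, 1.0]] [1.232 0.336 0.756] [-0.73 -0.33 -0.6 ]
side [[441.6, 0.0, 321.2], [0.0, 441.6, 243.5], [0.0, 0.0, 1.0]] [-0.019 -0.754  0.847] [ 0.45  0.66 -0.61]
wrist [[371.6, 0.0, 317.1], [0.0, 371.6, 245.4], [0.0, 0.0, 1.0]] [0.063 0.626 0.373] [ 0.29 -0.07 -0.95]
{'t': np.float64(0.15), 'q': array([-1.419,  0.522, -0.036,  1.6  ,  0.021,  1.021, -0.113]), 'qd': array([ 0.001, -0.002,  0.001, -0.001,  0.001,  0.   ,  0.   ]), 'tau': array([ 2.0000e-03, -9.2739e+01,  1.9810e+00, -3.7005e+01,  1.8000e-02,
        7.0000e-03,  0.0000e+00]), 'ee_pos': array([0.137, 0.609, 0.196]), 'ee_rot': array([-3.480e-01, -3.122e+00,  1.000e-03]), 'ft_force': array([-0.642, -0.086, -0.488]), 'moment': array([-0.023,  0.017,  0.013]), 'grasp_force': np.float64(0.0), 'grip_width': np.float64(0.085)}
```

View pics/scene0.png

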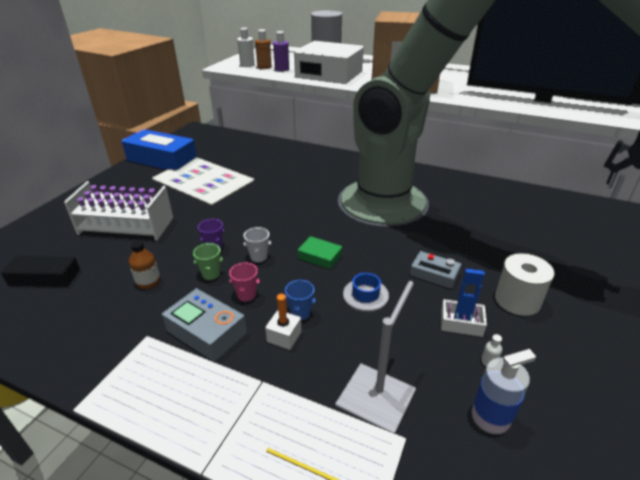

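View pics/side0.png

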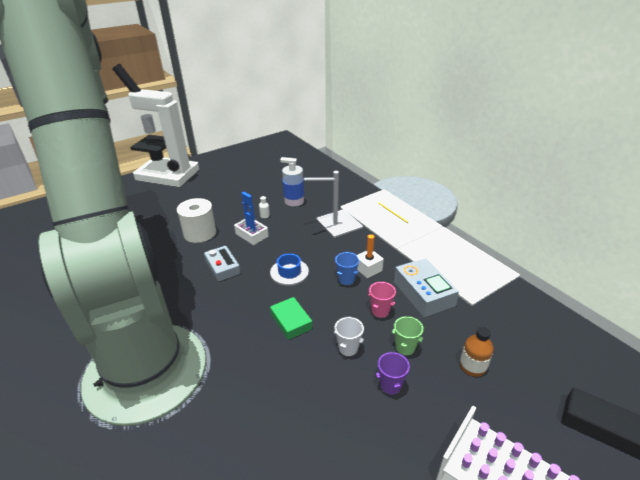

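Five cups are present: violet (210,233), green (208,262), pink (244,282), grey (257,245) and blue (300,300) in the scene view. The dish is at (366,290), rack (465,310), stand (380,390), probe (283,320) and meter (205,322). I'll enlarge both views for the details.

Run:
```python
import cv2
a=cv2.imread('pics/scene0.png')[205:435,150:540];cv2.imwrite('pics/c1.png',cv2.resize(a,None,fx=2.05,fy=2.05,interpolation=3))
a=cv2.imread('pics/side0.png')[150:400,180:510];cv2.imwrite('pics/c2.png',cv2.resize(a,None,fx=2.4,fy=2.4,interpolation=3))
```

```text
(no output)
```

View pics/c1.png

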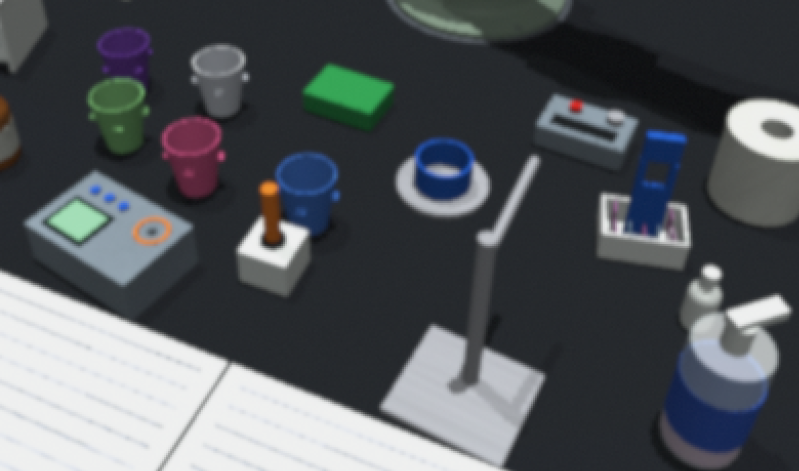

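View pics/c2.png

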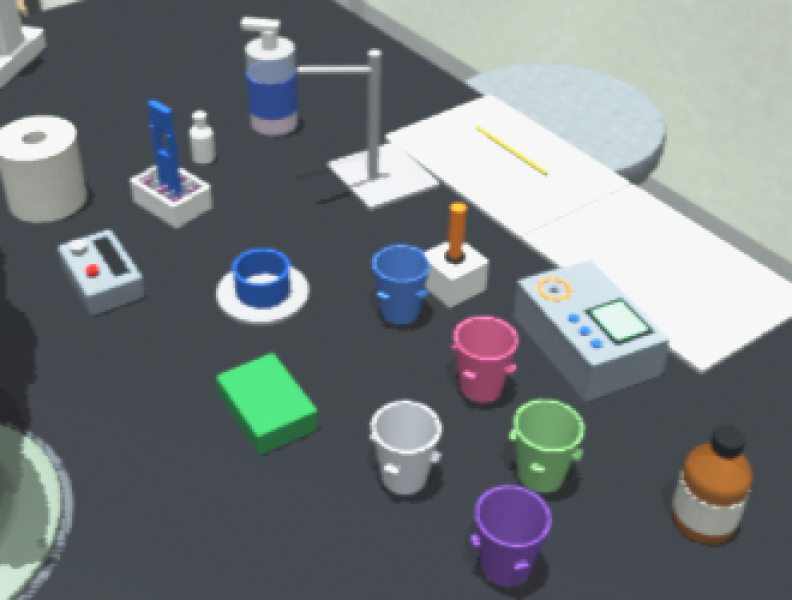

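```bash
cat > m.py <<'E'
from h import *
A,B=load('scene0'),load('side0')
P={'violet':((124,44),(512,515),.075),'green':((117,101),(548,428),.075),'grey':((219,66),(405,431),.075),'pink':((192,139),(485,342),.075),'blue':((307,175),(401,267),.075),
'collar':((444,157),(262,266),.046),'posttop':((487,238),(374,54),.2),'tip':((535,159),(298,70),.205),'socket':((152,231),(553,290),.055),'probetop':((269,187),(458,207),.121),
'racktop':((666,136),(160,104),.155),
'amber':((0,0),(728,436),.12),'sanit':((735,335),(270,48),.13),'dropper':((711,270),(200,115),.075),'tissue':((778,129),(37,137),.1),
'gbox':((348,88),(268,393),.032),'tally':((588,118),(100,255),.045),'metctr':((109,228),(590,312),.055),'rinse':((274,245),(457,257),.045)}
for k,(a,b,z) in P.items():
    print(k,atz(A,150+a[0]/2.05,205+a[1]/2.05,z).round(4)[:2],atz(B,180+b[0]/2.4,150+b[1]/2.4,z).round(4)[:2])
from scipy.optimize import least_squares
for k in P:
    a,b,z=P[k]
    f=lambda p:np.r_[np.subtract(proj(A,p),(150+a[0]/2.05,205+a[1]/2.05)),np.subtract(proj(B,p),(180+b[0]/2.4,150+b[1]/2.4))]
    s=least_squares(f,[.5,0,z]);print(k,s.x.round(4),round(s.cost,2))
for n,pts in {'rack':[(603,196),(690,205),(687,245),(598,240)],'met':[(98,172),(193,228),(123,283),(26,223)],'rin':[(258,214),(310,242),(293,268),(238,250)],'base':[(432,325),(545,375),(505,462),(380,404)],'htop':[(647,133),(685,137)]}.items():
    z={'rack':.036,'met':.055,'rin':.045,'base':.01,'htop':.155}[n]
    print(n,[atz(A,150+a/2.05,205+b/2.05,z)[:2].round(3).tolist() for a,b in pts])
for n,pts in {'rack':[(133,180),(172,165),(210,188),(170,210)],'met':[(516,283),(590,262),(665,340),(587,367)],'base':[(327,165),(388,145),(438,183),(372,206)]}.items():
    z={'rack':.036,'met':.055,'base':.01}[n]
    print(n,[atz(B,180+a/2.4,150+b/2.4,z)[:2].round(3).tolist() for a,b in pts])
E
python3 m.py
```

```text
violet [ 0.4402 -0.348 ] [ 0.4327 -0.3531]
green [ 0.5454 -0.2837] [ 0.5288 -0.2974]
grey [ 0.4325 -0.2083] [ 0.4148 -0.2218]
pink [ 0.5694 -0.1627] [ 0.5574 -0.1729]
blue [ 0.5703 -0.0154] [ 0.5601 -0.0245]
collar [0.4494 0.1013] [0.4488 0.0997]
posttop [0.7001 0.2184] [0.6952 0.2148]
tip [0.594  0.2294] [0.5894 0.2289]
socket [ 0.6951 -0.1357] [ 0.6909 -0.1377]
probetop [ 0.6465 -0.0185] [ 0.6445 -0.0198]
racktop [0.4481 0.3309] [0.447  0.3339]
amber [ 0.4733 -0.5133] [ 0.621 -0.423]
sanit [0.6549 0.4243] [0.6627 0.4208]
dropper [0.5327 0.4026] [0.5327 0.4005]
tissue [0.3135 0.4417] [0.3145 0.4392]
gbox [ 0.3562 -0.0634] [ 0.3534 -0.0678]
tally [0.3082 0.2375] [0.3007 0.2317]
metctr [ 0.7099 -0.1796] [ 0.6983 -0.1884]
rinse [ 0.6522 -0.0143] [ 0.6485 -0.0199]
violet [ 0.4353 -0.3514  0.0711] 0.05
green [ 0.5357 -0.292   0.0656] 0.02
grey [ 0.4205 -0.2156  0.0654] 0.06
pink [ 0.5626 -0.1677  0.0681] 0.0
blue [ 0.5646 -0.0186  0.069 ] 0.0
collar [0.449  0.1009 0.0453] 0.02
posttop [0.6978 0.218  0.1977] 0.0
tip [0.5912 0.2294 0.2032] 0.19
socket [ 0.6932 -0.1367  0.053 ] 0.06
probeto
[... 184 characters left out ...]
0.3144 0.4414 0.1   ] 0.12
gbox [ 0.3542 -0.0651  0.0296] 0.09
tally [0.3024 0.2369 0.0406] 0.0
metctr [ 0.7048 -0.1841  0.0484] 0.05
rinse [ 0.6503 -0.0162  0.0421] 0.13
rack [[0.428, 0.283], [0.404, 0.373], [0.467, 0.379], [0.498, 0.292]]
met [[0.643, -0.244], [0.674, -0.099], [0.766, -0.122], [0.74, -0.264]]
rin [[0.619, -0.052], [0.633, 0.018], [0.672, 0.018], [0.674, -0.045]]
base [[0.655, 0.164], [0.667, 0.282], [0.769, 0.273], [0.76, 0.152]]
htop [[0.451, 0.313], [0.442, 0.349]]
rack [[0.408, 0.365], [0.467, 0.366], [0.483, 0.289], [0.417, 0.276]]
met [[0.665, -0.104], [0.761, -0.126], [0.732, -0.267], [0.634, -0.248]]
base [[0.66, 0.275], [0.76, 0.267], [0.759, 0.151], [0.654, 0.16]]
```

The meter, stand and rack sizes and heights come out right (peg 107 mm, rack yaw about 15°, stand yaw about -6°). Next I refine the cups by silhouette fit and write a move calculator.

```bash
cat >> h.py <<'E'
from scipy.optimize import minimize
HUE={'violet':(125,145),'green':(45,70),'pink':(160,178),'blue':(103,119),'grey':None}
def hull(info,x,y,z0=0):
    t=np.linspace(0,2*np.pi,24,endpoint=False);pts=[]
    for r,z in((.022,0),(.033,.075)): pts+=[proj(info,(x+r*np.cos(a),y+r*np.sin(a),z0+z)) for a in t]
    return cv2.convexHull(np.array(pts,np.float32))
def fit(c,x,y,ims,infos,cams=(0,1)):
    # soft sub-pixel IoU of the colour mask with the projected silhouette
    dat=[]
    for k in cams:
        hsv=cv2.cvtColor(ims[k],cv2.COLOR_RGB2HSV).astype(int);H,S,V=hsv[...,0],hsv[...,1],hsv[...,2]
        m=((S<60)&(V>75)) if HUE[c] is None else ((H>=HUE[c][0])&(H<=HUE[c][1])&(S>70)&(V>35))
        w=np.zeros(m.shape,np.uint8);cv2.fillConvexPoly(w,hull(infos[k],x,y).astype(int),1);w=cv2.dilate(w,np.ones((31,31)))
        m=cv2.morphologyEx((m&(w>0)).astype(np.uint8),cv2.MORPH_OPEN,np.ones((3,3)))
        ct=max(cv2.findContours(m,0,1)[0],key=cv2.contourArea);h=cv2.convexHull(ct)
        mm=np.zeros(m.shape,np.float32);cv2.drawContours(mm,[ct],-1,1,-1);dat.append((mm,infos[k]))
    def cost(p):
        s=0
        for mm,i in dat:
            q=np.zeros(mm.shape,np.uint8);cv2.fillConvexPoly(q,(hull(i,*p)*16).astype(np.int32),255,cv2.LINE_AA,4)
            q=q/255.;s-=np.minimum(q,mm).sum()/np.maximum(q,mm).sum()
        return s/len(dat)
    r=minimize(cost,[x,y],method='Nelder-Mead',options=dict(initial_simplex=[[x-.01,y-.01],[x+.01,y],[x,y+.01]],xatol=2e-4,fatol=1e-4))
    return r.x.round(4),round(-r.fun,3)
def go(x,y,z,yaw):
    """yaw: world angle (deg) of tool y from world +y; prints what is needed, rotation first, then shift"""
    s=monitor.sense();p=np.array(s['ee_pos']);Rc=R.from_rotvec(s['ee_rot']);a=np.radians(yaw)
    best=None
    for b in(a,a+np.pi):
        y_=np.array([-np.sin(b),np.cos(b),0]);z_=np.array([0,0,-1.]);Rt=R.from_matrix(np.c_[np.cross(y_,z_),y_,z_])
        w=(Rc.inv()*Rt).as_rotvec()
        if best is None or np.linalg.norm(w)<np.linalg.norm(best[0]): best=(w,Rt)
    w,Rt=best;d=Rt.inv().apply(np.array([x,y,z])-p)/.15
    print('now',p.round(4),'q7',round(s['q'][6],2),'F',np.round(s['ft_force'],1),'w/6deg',(np.degrees(w)/6).round(2),'| shift/.15',d.round(3),'t',round(s['t'],1),'grip',round(s['grip_width'],4),round(float(s['grasp_force']),1))
E
python3 - <<'E'
from h import *
ims=[cv2.imread(f'pics/{n}0.png')[...,::-1].copy() for n in('scene','side')];inf=[load('scene0'),load('side0')]
for c,p in dict(violet=(.4353,-.3514),green=(.5357,-.292),grey=(.4205,-.2156),pink=(.5626,-.1677),blue=(.5646,-.0186)).items():
    print(c,fit(c,*p,ims,inf),fit(c,*p,ims,inf,(0,)),fit(c,*p,ims,inf,(1,)))
go(.5646,-.0186,.2,0)
E
```

```text
violet (array([ 0.4327, -0.3531]), np.float64(0.832)) (array([ 0.4316, -0.3558]), np.float64(0.753)) (array([ 0.4336, -0.3517]), np.float64(0.945))
green (array([ 0.5343, -0.2936]), np.float64(0.905)) (array([ 0.5342, -0.2944]), np.float64(0.922)) (array([ 0.533 , -0.2931]), np.float64(0.897))
grey (array([ 0.4168, -0.221 ]), np.float64(0.568)) (array([ 0.4168, -0.2203]), np.float64(0.889)) (array([ 0.4123, -0.2605]), np.float64(0.261))
pink (array([ 0.5637, -0.1667]), np.float64(0.923)) (array([ 0.5631, -0.1687]), np.float64(0.911)) (array([ 0.5635, -0.1658]), np.float64(0.952))
blue (array([ 0.5643, -0.0171]), np.float64(0.893)) (array([ 0.5631, -0.0192]), np.float64(0.884)) (array([ 0.5659, -0.0157]), np.float64(0.925))
now [0.1374 0.6094 0.1961] q7 -0.11 F [-0.6 -0.1 -0.5] w/6deg [-0.01 -0.   -2.12] | shift/.15 [-2.848 -4.187 -0.026] t 0.1 grip 0.0852 0.0
```

```bash
python3 -c "
from h import *
go(.447,.331,.23,15)"
```

```text
now [0.1374 0.6094 0.1961] q7 -0.11 F [-0.6 -0.1 -0.5] w/6deg [-0.01 -0.   -4.62] | shift/.15 [-1.513 -2.327 -0.226] t 0.1 grip 0.0852 0.0
```

```bash
python3 -m inch '[{"wz":-0.92,"tz":-0.045,"fingers":-1},{"wz":-0.92,"tz":-0.045,"fingers":-1},{"wz":-0.92,"tz":-0.045,"fingers":-1},{"wz":-0.92,"tz":-0.045,"fingers":-1},{"wz":-0.92,"tz":-0.045,"fingers":-1}]' 40; python3 -m inch '[{"tx":-0.15,"ty":-0.23,"fingers":-1},{"tx":-0.15,"ty":-0.23,"fingers":-1},{"tx":-0.15,"ty":-0.23,"fingers":-1},{"tx":-0.15,"ty":-0.23,"fingers":-1},{"tx":-0.15,"ty":-0.23,"fingers":-1},{"tx":-0.15,"ty":-0.23,"fingers":-1},{"tx":-0.15,"ty":-0.23,"fingers":-1},{"tx":-0.15,"ty":-0.23,"fingers":-1},{"tx":-0.15,"ty":-0.23,"fingers":-1},{"tx":-0.15,"ty":-0.23,"fingers":-1}]'; python3 -m inch '[{"fingers":-1},{"fingers":-1}]'
python3 - <<'E'
from h import *
go(.447,.331,.23,15)
snap('wrist','w1')
E
```

```text
now [0.1374 0.6094 0.1961] q7 -0.11 F [-0.6 -0.1 -0.5] w/6deg [-0.01 -0.   -4.62] | shift/.15 [-1.513 -2.327 -0.226] t 0.1 grip 0.0852 0.0schema error: expected keys tx, ty, tz, wx, wy, wz, fingers
schema error: expected keys tx, ty, tz, wx, wy, wz, fingers
schema error: expected keys tx, ty, tz, wx, wy, wz, fingers
```

View pics/w1.png

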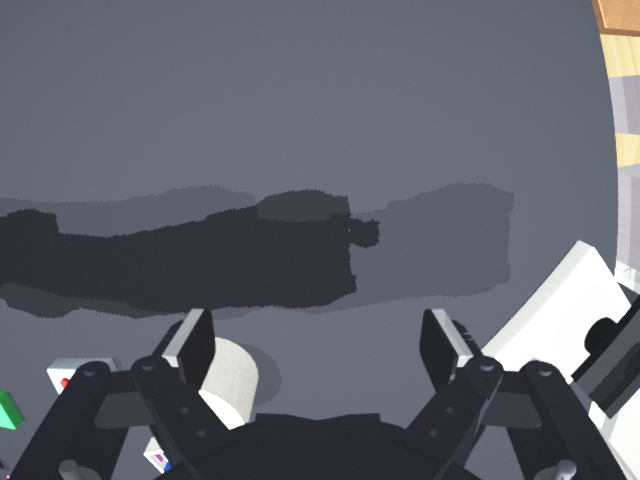

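The picture shows only that the arm has not moved: the rows were refused because every key has to be given. I'll send them again in full.

```bash
python3 -m inch '[{"tx":0,"ty":0,"tz":-0.045,"wx":0,"wy":0,"wz":-0.92,"fingers":-1},{"tx":0,"ty":0,"tz":-0.045,"wx":0,"wy":0,"wz":-0.92,"fingers":-1},{"tx":0,"ty":0,"tz":-0.045,"wx":0,"wy":0,"wz":-0.92,"fingers":-1},{"tx":0,"ty":0,"tz":-0.045,"wx":0,"wy":0,"wz":-0.92,"fingers":-1},{"tx":0,"ty":0,"tz":-0.045,"wx":0,"wy":0,"wz":-0.92,"fingers":-1}]' 40; python3 -m inch '[{"tx":-0.15,"ty":-0.23,"tz":0,"wx":0,"wy":0,"wz":0,"fingers":-1},{"tx":-0.15,"ty":-0.23,"tz":0,"wx":0,"wy":0,"wz":0,"fingers":-1},{"tx":-0.15,"ty":-0.23,"tz":0,"wx":0,"wy":0,"wz":0,"fingers":-1},{"tx":-0.15,"ty":-0.23,"tz":0,"wx":0,"wy":0,"wz":0,"fingers":-1},{"tx":-0.15,"ty":-0.23,"tz":0,"wx":0,"wy":0,"wz":0,"fingers":-1},{"tx":-0.15,"ty":-0.23,"tz":0,"wx":0,"wy":0,"wz":0,"fingers":-1},{"tx":-0.15,"ty":-0.23,"tz":0,"wx":0,"wy":0,"wz":0,"fingers":-1},{"tx":-0.15,"ty":-0.23,"tz":0,"wx":0,"wy":0,"wz":0,"fingers":-1},{"tx":-0.15,"ty":-0.23,"tz":0,"wx":0,"wy":0,"wz":0,"fingers":-1},{"tx":0,"ty":0,"tz":0,"wx":0,"wy":0,"wz":0,"fingers":-1}]'
python3 - <<'E'
from h import *
go(.447,.331,.23,15)
snap('wrist','w2')
E
```

```text
t: 0.7
ee_pos: [0.1375, 0.6095, 0.2303]
ee_rot: [0.413, -3.114, 0.001]
ft_force: [-0.1, -0.3, -0.3]
grip_width: 0.0856
grasp_force: 0.0
t: 1.7
ee_pos: [0.417, 0.3572, 0.2302]
ee_rot: [-0.396, 3.115, -0.003]
ft_force: [-0.4, 0.7, -0.5]
grip_width: 0.0855
grasp_force: 0.0
now [0.417  0.3572 0.2302] q7 0.98 F [-0.4  0.7 -0.5] w/6deg [-0.02  0.01 -0.09] | shift/.15 [-0.148 -0.221  0.001] t 1.7 grip 0.0855 0.0
```

View pics/w2.png

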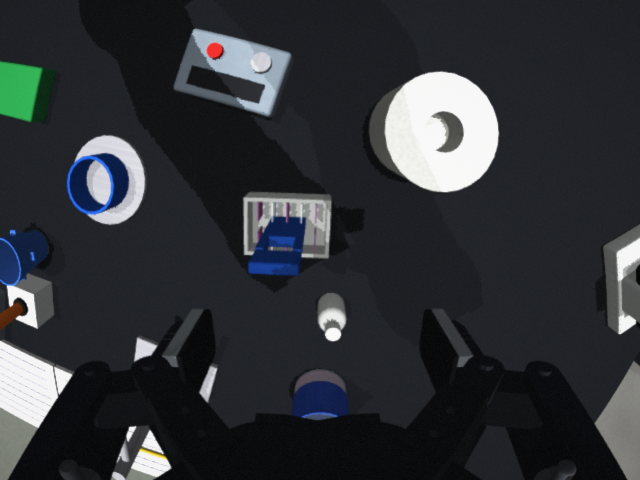

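The rack is at (275,268) for the handle top, with basket rim corners (244,195), (330,195) and (329,257). The dropper at (332,315) stays clear of the grasp.

Run:
```python
from h import *
i=load('w2')
for n,u,v,z in(('top',275,268,.155),('topL',250,268,.155),('topR',299.5,269,.155),('b1',244,194,.036),('b2',330,195,.036),('b3',329,257,.036),('drop',332,333,.075),('collar',97,184,.046)): print(n,atz(i,u,v,z,True).round(4))
go(.447,.331,.23,15)
```

```text
top [0.4433 0.3319 0.155 ]
topL [0.448  0.3139 0.155 ]
topR [0.4395 0.3494 0.155 ]
b1 [0.4203 0.2802 0.036 ]
b2 [0.3999 0.3656 0.036 ]
b3 [0.4641 0.3817 0.036 ]
drop [0.5309 0.4019 0.075 ]
collar [0.444  0.1121 0.046 ]
now [0.4148 0.3596 0.2302] q7 0.98 F [-0.7  0.4 -0.3] w/6deg [-0.01  0.   -0.06] | shift/.15 [-0.158 -0.24   0.001] t 1.8 grip 0.0853 0.0
```

```bash
python3 -m inch '[{"tx":-0.146,"ty":-0.233,"tz":0,"wx":0,"wy":0,"wz":0.1,"fingers":-1},{"tx":0,"ty":0,"tz":0.25,"wx":0,"wy":0,"wz":0,"fingers":-1},{"tx":0,"ty":0,"tz":0.25,"wx":0,"wy":0,"wz":0,"fingers":-1},{"tx":0,"ty":0,"tz":0.247,"wx":0,"wy":0,"wz":0,"fingers":-1},{"tx":0,"ty":0,"tz":0,"wx":0,"wy":0,"wz":0,"fingers":-1}]' 40;python3 -c "
from h import *
go(.445,.3315,.118,14)"; python3 -m inch '[{"tx":0,"ty":0,"tz":0,"wx":0,"wy":0,"wz":0,"fingers":1},{"tx":0,"ty":0,"tz":0,"wx":0,"wy":0,"wz":0,"fingers":1},{"tx":0,"ty":0,"tz":0,"wx":0,"wy":0,"wz":0,"fingers":1},{"tx":0,"ty":0,"tz":0,"wx":0,"wy":0,"wz":0,"fingers":1},{"tx":0,"ty":0,"tz":0,"wx":0,"wy":0,"wz":0,"fingers":1},{"tx":0,"ty":0,"tz":0,"wx":0,"wy":0,"wz":0,"fingers":1}]' 50
```

```text
t: 2.25
ee_pos: [0.4404, 0.3327, 0.1144]
ee_rot: [0.392, -3.111, 0.005]
ft_force: [-0.1, -1.2, 1.1]
grip_width: 0.0855
grasp_force: 0.0
now [0.4404 0.3327 0.1144] q7 1.04 F [-0.1 -1.2  1.1] w/6deg [-0.03 -0.06  0.06] | shift/.15 [-0.028 -0.015 -0.024] t 2.2 grip 0.0855 0.0
t: 2.85
ee_pos: [0.4474, 0.3321, 0.1235]
ee_rot: [-0.385, 3.11, 0.001]
ft_force: [-2.9, -26.0, 83.9]
grip_width: 0.0008
grasp_force: 42.2
```

Run:
```python
from h import *
a,_=snap('scene','s2');b,_=snap('side','d2')
a=cv2.resize(a[180:360,370:570],(400,360),interpolation=3);b=cv2.resize(b[150:330,170:350],(360,360),interpolation=3)
cv2.imwrite('pics/c3.png',np.hstack([a,b])[...,::-1]);print(monitor.sense()['ft_force'])
```

```text
[ -3.22543976 -23.96321272  79.47531129]
```

View pics/c3.png

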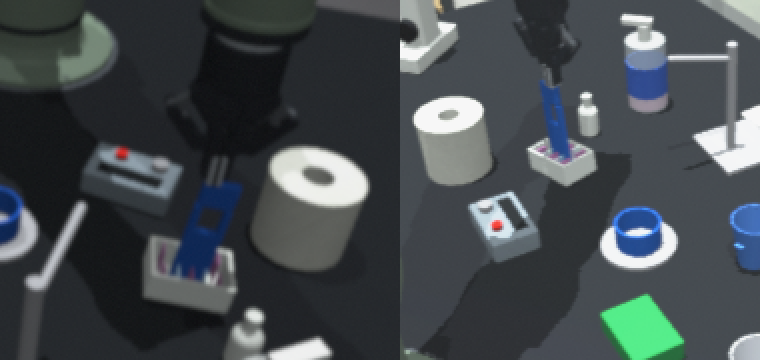

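The fingers have shut behind the plate on the robot side and press down on something, so the plate must have slipped out. I'll open, lift and look again.

```bash
python3 -m inch '[{"tx":0,"ty":0,"tz":-0.05,"wx":0,"wy":0,"wz":0,"fingers":0.9},{"tx":0,"ty":0,"tz":-0.1,"wx":0,"wy":0,"wz":0,"fingers":0.9},{"tx":0,"ty":0,"tz":-0.25,"wx":0,"wy":0,"wz":0,"fingers":0.9},{"tx":0,"ty":0,"tz":-0.25,"wx":0,"wy":0,"wz":0,"fingers":-1},{"tx":0.3,"ty":0,"tz":-0.1,"wx":0,"wy":0,"wz":0,"fingers":-1},{"tx":0.3,"ty":0,"tz":0,"wx":0,"wy":0,"wz":0,"fingers":-1},{"tx":0,"ty":0,"tz":0,"wx":0,"wy":0,"wz":0,"fingers":-1}]' 50
python3 - <<'E'
from h import *
a,_=snap('scene','s3');b,_=snap('side','d3');snap('wrist','w3')
a=cv2.resize(a[200:350,410:540],(390,450),interpolation=3);b=cv2.resize(b[170:290,200:304],(390,450),interpolation=3)
cv2.imwrite('pics/c4.png',np.hstack([a,b])[...,::-1])
E
```

```text
t: 3.65
ee_pos: [0.352, 0.3104, 0.232]
ee_rot: [-0.395, 3.117, 0.001]
ft_force: [0.7, 0.4, -0.8]
grip_width: 0.0621
grasp_force: 0.0
```

View pics/c4.png

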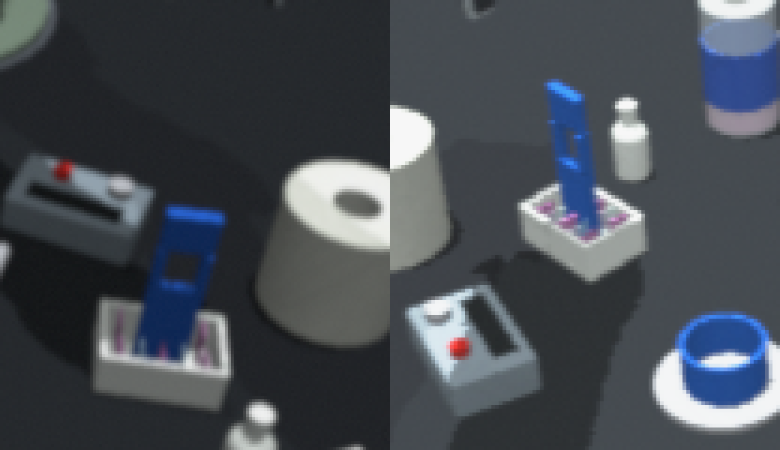

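The rack stands upright where it was. I'll check where the TCP was relative to the plate in the failed-grasp images.

Run:
```python
from h import *
o=[]
for f,c,s in(('s2',(400,200,520,350),(400,500)),('d2',(200,140,296,260),(400,500))):
    i=load(f);im=cv2.imread(f'pics/{f}.png');x0,y0,x1,y1=c;k=s[0]/(x1-x0)
    a=cv2.resize(im[y0:y1,x0:x1],s,interpolation=3)
    for z,col in((.1235,(0,255,0)),(.1425,(0,255,255)),(.16,(0,0,255))):
        u,v=proj(i,(.4474,.3321,z));print(f,z,u,v);cv2.circle(a,(int((u-x0)*k),int((v-y0)*k)),4,col,-1)
    o.append(a)
cv2.imwrite('pics/c5.png',np.hstack(o))
```

```text
s2 0.1235 472.4692933303241 282.75481529914265
s2 0.1425 474.28475677709264 275.896205017285
s2 0.16 475.9964020957089 269.42980757918116
d2 0.1235 248.19888923754547 202.36946570257552
d2 0.1425 247.5071132279632 197.0786526739061
d2 0.16 246.85941068320489 192.12492051921782
```

View pics/c5.png

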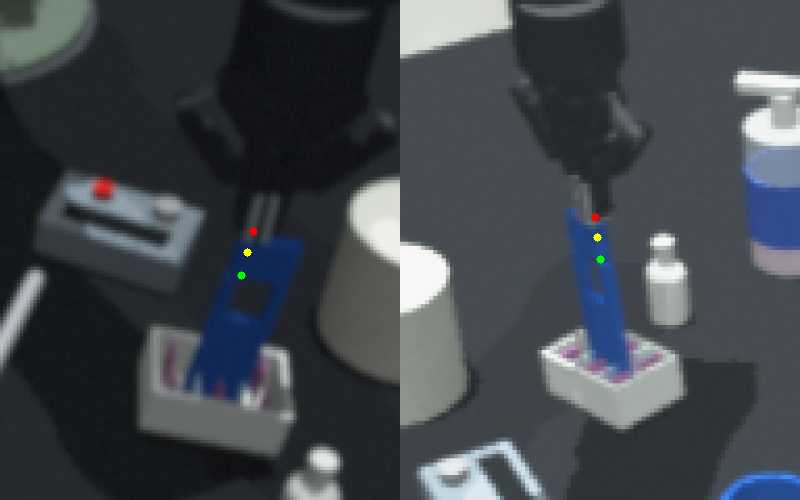

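Run:
```python
from h import *
o=[]
p=np.array((.352,.3104,.232))
for f in('s3','d3'):
    i=load(f);im=cv2.imread(f'pics/{f}.png');u,v=proj(i,p);x0=int(u-60);y0=max(int(v-80),0);k=400/120
    im=im[y0:y0+90,x0:x0+120];a=cv2.resize(im,(400,300),interpolation=3)
    for q,col in((p,(0,255,0)),(p+[0,0,.032],(0,255,255))):
        u,v=proj(i,q);cv2.circle(a,(int((u-x0)*k),int((v-y0)*k)),3,col,-1)
    o.append(a)
w=cv2.imread('pics/w3.png');i=load('w3')
for q,col in((p,(0,255,0)),(p+[0,0,.032],(0,255,255)),((.445,.3315,.155),(0,0,255))):
    u,v=proj(i,q,True);cv2.circle(w,(int(u),int(v)),4,col,-1)
w=cv2.resize(w,(400,300))
cv2.imwrite('pics/c6.png',np.vstack([np.hstack(o),np.hstack([w,cv2.resize(cv2.imread('pics/d3.png'),(400,300))])]))
```

```text
(no output)
```

View pics/c6.png

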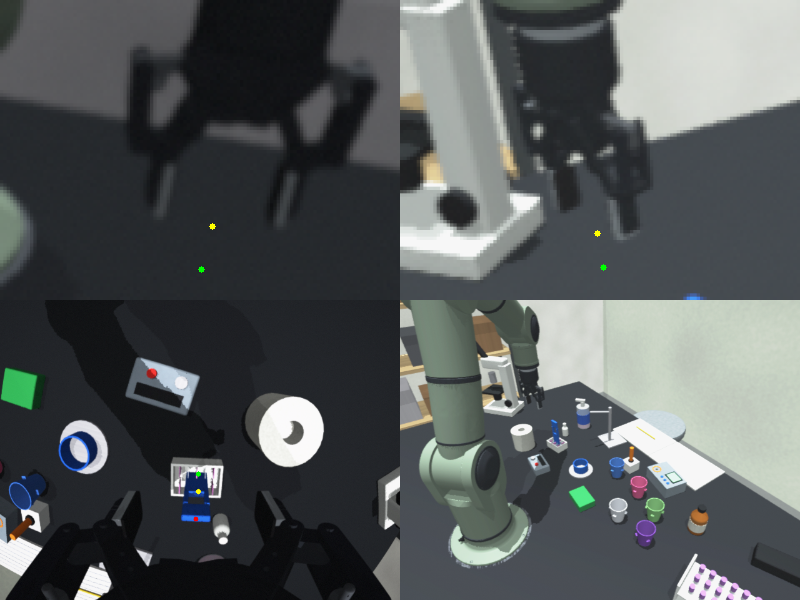

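The fingertips actually sit about 31 mm higher than the reported TCP: they closed on top of the handle (155 mm) at a reported z of 0.1235. I'll subtract 31 mm from every z target from now on.

```bash
python3 -m inch '[{"tx":-0.3,"ty":0,"tz":0,"wx":0,"wy":0,"wz":0,"fingers":-1},{"tx":-0.3,"ty":0,"tz":0,"wx":0,"wy":0,"wz":0,"fingers":-1},{"tx":0,"ty":0,"tz":0,"wx":0,"wy":0,"wz":0,"fingers":-1},{"tx":0,"ty":0,"tz":0,"wx":0,"wy":0,"wz":0,"fingers":-1}]' 50
python3 - <<'E'
from h import *
go(.445,.3315,.088,14)
_,i=snap('wrist','w4')
im=cv2.imread('pics/w4.png');h=cv2.cvtColor(im,cv2.COLOR_BGR2HSV)
u,v=proj(i,(.445,.3315,.155),True);print(u,v)
m=((h[...,0]>100)&(h[...,0]<125)&(h[...,1]>150)&(h[...,2]>110)).astype(np.uint8)
n,l,st,c=cv2.connectedComponentsWithStats(m)
for k in range(1,n):
    if st[k,4]>80: print(st[k],c[k].round(1),atz(i,*c[k],.155,True).round(4), cv2.minAreaRect(np.argwhere(l==k)[:,::-1].astype(np.float32)))
E
```

```text
t: 4.2
ee_pos: [0.4442, 0.3332, 0.2298]
ee_rot: [0.388, -3.117, 0.001]
ft_force: [-1.5, 0.2, -0.2]
grip_width: 0.0853
grasp_force: 0.0
now [0.4442 0.3332 0.2298] q7 1.05 F [-1.5  0.2 -0.2] w/6deg [-0.01 -0.01  0.03] | shift/.15 [-0.002 -0.013  0.945] t 4.2 grip 0.0853 0.0
314.9224346027776 243.84022143616235
[ 84 136  51  61 559] [109.1 166.8] [0.4241 0.1662 0.155 ] ((109.0, 166.0), (60.0, 50.0), 90.0)
[302 215  27  10 195] [316.4 218.9] [0.4271 0.3281 0.155 ] ((315.0, 219.5), (9.0, 26.0), 90.0)
[  0 223  33  51 281] [ 17.8 248.7] [0.5165 0.0667 0.155 ] ((16.0, 248.0), (50.0, 32.0), 90.0)
[289 236  42  13 444] [308.1 242.5] [0.4452 0.3266 0.155 ] ((309.4627380371094, 242.394287109375), (41.33913040161133, 11.323507308959961), 2.385944128036499)
[322 399  55  14  97] [350.1 403.2] [0.5798 0.3972 0.155 ] ((349.2090148925781, 404.9607849121094), (54.07472229003906, 12.123446464538574), 2.1610796451568604)
```

```bash
python3 -m inch '[{"tx":0,"ty":-0.035,"tz":0.145,"wx":0,"wy":0,"wz":0.33,"fingers":-1},{"tx":0,"ty":0,"tz":0.25,"wx":0,"wy":0,"wz":0,"fingers":-1},{"tx":0,"ty":0,"tz":0.25,"wx":0,"wy":0,"wz":0,"fingers":-1},{"tx":0,"ty":0,"tz":0.2,"wx":0,"wy":0,"wz":0,"fingers":-1},{"tx":0,"ty":0,"tz":0.1,"wx":0,"wy":0,"wz":0,"fingers":-1},{"tx":0,"ty":0,"tz":0,"wx":0,"wy":0,"wz":0,"fingers":-1}]' 40;python3 -c "
from h import *
go(.445,.3277,.088,12)"; python3 -m inch '[{"tx":0,"ty":0,"tz":0,"wx":0,"wy":0,"wz":0,"fingers":1},{"tx":0,"ty":0,"tz":0,"wx":0,"wy":0,"wz":0,"fingers":1},{"tx":0,"ty":0,"tz":0,"wx":0,"wy":0,"wz":0,"fingers":1},{"tx":0,"ty":0,"tz":0,"wx":0,"wy":0,"wz":0,"fingers":1},{"tx":0,"ty":0,"tz":0,"wx":0,"wy":0,"wz":0,"fingers":1}]' 50
```

```text
t: 4.85
ee_pos: [0.443, 0.3277, 0.0874]
ee_rot: [0.337, -3.121, 0.003]
ft_force: [0.3, 0.0, 0.3]
grip_width: 0.086
grasp_force: 0.0
now [0.443  0.3277 0.0874] q7 1.02 F [0.3 0.  0.3] w/6deg [-0.01 -0.03  0.06] | shift/.15 [-0.013 -0.003 -0.004] t 4.8 grip 0.086 0.0
t: 5.35
ee_pos: [0.4448, 0.3293, 0.09]
ee_rot: [-0.337, 3.122, 0.002]
ft_force: [-1.7, 2.7, 8.5]
grip_width: 0.0375
grasp_force: 50.3
```

```bash
python3 -m inch '[{"tx":0,"ty":0,"tz":-0.1,"wx":0,"wy":0,"wz":0,"fingers":1},{"tx":0,"ty":0,"tz":-0.15,"wx":0,"wy":0,"wz":0,"fingers":1},{"tx":0,"ty":0,"tz":-0.2,"wx":0,"wy":0,"wz":0,"fingers":1},{"tx":0,"ty":0,"tz":-0.2,"wx":0,"wy":0,"wz":0,"fingers":1},{"tx":0,"ty":0,"tz":-0.03,"wx":0,"wy":0,"wz":0.6,"fingers":1},{"tx":0,"ty":0,"tz":0,"wx":0,"wy":0,"wz":0.6,"fingers":1},{"tx":0,"ty":0,"tz":0,"wx":0,"wy":0,"wz":0.6,"fingers":1},{"tx":0,"ty":0,"tz":0,"wx":0,"wy":0,"wz":0.6,"fingers":1},{"tx":0,"ty":0,"tz":0,"wx":0,"wy":0,"wz":0.5,"fingers":1},{"tx":0,"ty":0,"tz":0,"wx":0,"wy":0,"wz":0,"fingers":1}]';python3 -c "
from h import *
go(.5637,.2315,.189,-5)"
```

```text
t: 6.35
ee_pos: [0.4443, 0.3284, 0.1912]
ee_rot: [0.141, 3.138, 0.0]
ft_force: [0.6, -0.3, -2.3]
grip_width: 0.037
grasp_force: 50.7
now [0.4443 0.3284 0.1912] q7 0.76 F [ 0.6 -0.3 -2.3] w/6deg [ 0.    0.   -0.02] | shift/.15 [-0.849 -0.574  0.015] t 6.3 grip 0.037 50.7
```

```bash
python3 -m inch '[{"tx":0,"ty":-0.14,"tz":0,"wx":0,"wy":0,"wz":0,"fingers":1},{"tx":-0.12,"ty":-0.22,"tz":0,"wx":0,"wy":0,"wz":0,"fingers":1},{"tx":-0.22,"ty":-0.18,"tz":0,"wx":0,"wy":0,"wz":0,"fingers":1},{"tx":-0.22,"ty":-0.034,"tz":0,"wx":0,"wy":0,"wz":0,"fingers":1},{"tx":-0.18,"ty":0,"tz":0.01,"wx":0,"wy":0,"wz":0,"fingers":1},{"tx":-0.1,"ty":0,"tz":0,"wx":0,"wy":0,"wz":0,"fingers":1},{"tx":0,"ty":0,"tz":0,"wx":0,"wy":0,"wz":0,"fingers":1},{"tx":0,"ty":0,"tz":0,"wx":0,"wy":0,"wz":0,"fingers":1}]';python3 - <<'E'
from h import *
go(.5637,.2315,.189,-5)
o=[]
for n,c in(('scene',(360,240,480,360)),('side',(250,140,370,260))):
    im,i=snap(n,n[0]+'5');x0,y0,x1,y1=c;o.append(cv2.resize(im[y0:y1,x0:x1],(400,400),interpolation=3)[...,::-1])
cv2.imwrite('pics/c7.png',np.hstack(o))
E
```

```text
t: 7.15
ee_pos: [0.5619, 0.2314, 0.1893]
ee_rot: [-0.138, -3.138, 0.0]
ft_force: [-0.3, -0.1, -2.3]
grip_width: 0.037
grasp_force: 51.1
now [0.5619 0.2314 0.1893] q7 1.03 F [-0.3 -0.1 -2.3] w/6deg [-0.   -0.01 -0.01] | shift/.15 [-0.012  0.002  0.002] t 7.2 grip 0.037 51.1
```

View pics/c7.png

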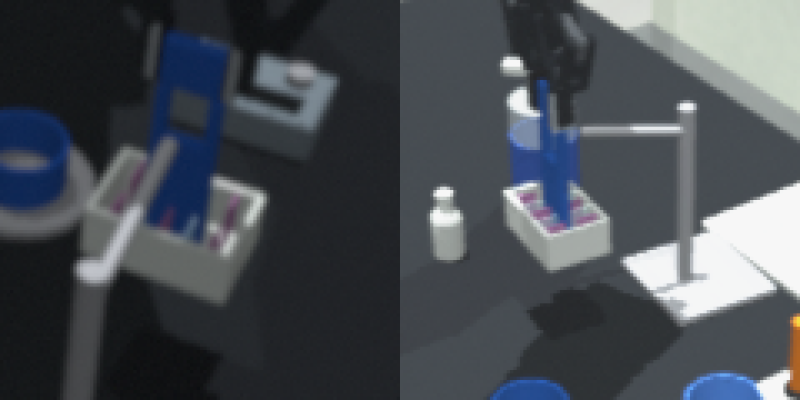

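The peg tip is at (168,142) in the scene crop; the peg line extended 30 mm meets about (190,106), close to the eye's centre at (188,113). It is lined up, so I go in along the slope.

```bash
python3 -m inch '[{"tx":-0.09,"ty":0,"tz":0.02,"wx":0,"wy":0,"wz":0,"fingers":1},{"tx":-0.1,"ty":0,"tz":0.027,"wx":0,"wy":0,"wz":0,"fingers":1},{"tx":-0.1,"ty":0,"tz":0.027,"wx":0,"wy":0,"wz":0,"fingers":1},{"tx":-0.1,"ty":0,"tz":0.027,"wx":0,"wy":0,"wz":0,"fingers":1},{"tx":-0.09,"ty":0,"tz":0.024,"wx":0,"wy":0,"wz":0,"fingers":1},{"tx":0,"ty":0,"tz":0,"wx":0,"wy":0,"wz":0,"fingers":1}]';python3 -m inch '[{"tx":0,"ty":0,"tz":0.02,"wx":0,"wy":0,"wz":0,"fingers":1},{"tx":0,"ty":0,"tz":0.02,"wx":0,"wy":0,"wz":0,"fingers":1},{"tx":0,"ty":0,"tz":0,"wx":0,"wy":0,"wz":0,"fingers":1}]';python3 -c "
from h import *
go(.63,.2245,.164,-5)"
```

```text
t: 7.85
ee_pos: [0.6344, 0.2248, 0.1701]
ee_rot: [-0.139, -3.138, 0.001]
ft_force: [-0.9, 1.6, -3.2]
grip_width: 0.0373
grasp_force: 51.1
t: 8.15
ee_pos: [0.6338, 0.2256, 0.1663]
ee_rot: [0.138, 3.137, 0.002]
ft_force: [-2.6, -1.5, 12.0]
grip_width: 0.0371
grasp_force: 52.7
now [0.6338 0.2256 0.1663] q7 1.1 F [-2.6 -1.5 12. ] w/6deg [ 0.01  0.01 -0.01] | shift/.15 [ 0.025 -0.01   0.015] t 8.2 grip 0.0371 52.7
```

Contact came at the predicted height (0.166), so the plate rests on the peg. I release it and rise.

```bash
python3 -m inch '[{"tx":0,"ty":0,"tz":-0.005,"wx":0,"wy":0,"wz":0,"fingers":0.4},{"tx":0,"ty":0,"tz":0,"wx":0,"wy":0,"wz":0,"fingers":0},{"tx":0,"ty":0,"tz":0,"wx":0,"wy":0,"wz":0,"fingers":-0.5},{"tx":0,"ty":0,"tz":0,"wx":0,"wy":0,"wz":0,"fingers":-1},{"tx":0,"ty":0,"tz":0,"wx":0,"wy":0,"wz":0,"fingers":-1},{"tx":0,"ty":0,"tz":-0.1,"wx":0,"wy":0,"wz":0,"fingers":-1},{"tx":0,"ty":0,"tz":-0.25,"wx":0,"wy":0,"wz":0,"fingers":-1},{"tx":0,"ty":0,"tz":-0.25,"wx":0,"wy":0,"wz":0,"fingers":-1},{"tx":0.1,"ty":-0.2,"tz":0,"wx":0,"wy":0,"wz":0,"fingers":-1},{"tx":0,"ty":0,"tz":0,"wx":0,"wy":0,"wz":0,"fingers":-1}]';python3 - <<'E'
from h import *
ims,inf=[],[]
for n in('scene','side'):
    im,i=snap(n,n[0]+'6');ims.append(im);inf.append(i)
o=[]
for k,c in((0,(340,240,460,360)),(1,(250,140,370,260))):
    x0,y0,x1,y1=c;o.append(cv2.resize(ims[k][y0:y1,x0:x1],(300,300),interpolation=3)[...,::-1])
cv2.imwrite('pics/c8.png',np.hstack(o))
for c,p in dict(violet=(.433,-.352),green=(.534,-.293),grey=(.418,-.2195),pink=(.5635,-.167),blue=(.5645,-.017)).items():
    print(c,[fit(c,*p,ims,inf,k) for k in((0,1),(0,),(1,))])
go(.5645,-.017,.15,0)
E
```

```text
t: 9.15
ee_pos: [0.6162, 0.1932, 0.2581]
ee_rot: [0.144, 3.136, -0.001]
ft_force: [1.3, -0.7, 0.1]
grip_width: 0.0854
grasp_force: 0.0
violet [(array([ 0.4332, -0.3528]), np.float64(0.832)), (array([ 0.4306, -0.3567]), np.float64(0.758)), (array([ 0.4339, -0.3516]), np.float64(0.946))]
green [(array([ 0.5339, -0.294 ]), np.float64(0.898)), (array([ 0.5343, -0.2942]), np.float64(0.918)), (array([ 0.5325, -0.2935]), np.float64(0.884))]
grey [(array([ 0.4168, -0.2208]), np.float64(0.568)), (array([ 0.4168, -0.2204]), np.float64(0.89)), (array([ 0.4146, -0.2647]), np.float64(0.261))]
pink [(array([ 0.5634, -0.1671]), np.float64(0.92)), (array([ 0.5633, -0.1684]), np.float64(0.908)), (array([ 0.5632, -0.1663]), np.float64(0.947))]
blue [(array([ 0.5647, -0.0173]), np.float64(0.892)), (array([ 0.5624, -0.0189]), np.float64(0.884)), (array([ 0.5657, -0.0154]), np.float64(0.925))]
now [0.6165 0.1962 0.2568] q7 1.12 F [0.9 0.3 0.3] w/6deg [ 0.01  0.01 -0.86] | shift/.15 [ 0.347 -1.421  0.712] t 9.2 grip 0.0856 0.0
```

View pics/c8.png

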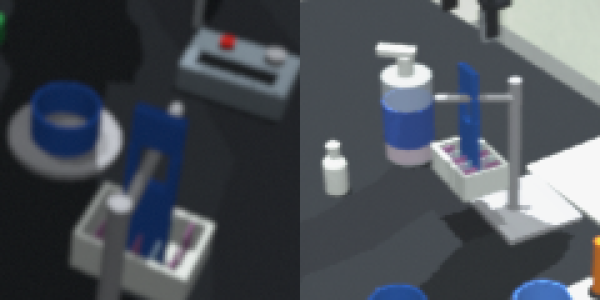

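The rack hangs on the peg in both views (peg through the eye, basket level). Next the cups, blue first.

```bash
python3 -m inch '[{"tx":0,"ty":0,"tz":0,"wx":0,"wy":0,"wz":-0.86,"fingers":-1},{"tx":0.07,"ty":-0.284,"tz":0,"wx":0,"wy":0,"wz":0,"fingers":-1},{"tx":0.07,"ty":-0.284,"tz":0.05,"wx":0,"wy":0,"wz":0,"fingers":-1},{"tx":0.07,"ty":-0.284,"tz":0.1,"wx":0,"wy":0,"wz":0,"fingers":-1},{"tx":0.07,"ty":-0.284,"tz":0.15,"wx":0,"wy":0,"wz":0,"fingers":-1},{"tx":0.067,"ty":-0.285,"tz":0.15,"wx":0,"wy":0,"wz":0,"fingers":-1},{"tx":0,"ty":0,"tz":0.25,"wx":0,"wy":0,"wz":0,"fingers":-1},{"tx":0,"ty":0,"tz":0,"wx":0,"wy":0,"wz":0,"fingers":-1}]';python3 -c "
from h import *
go(.5648,-.0172,.008,0)"
```

```text
t: 10.05
ee_pos: [0.5627, -0.017, 0.1472]
ee_rot: [0.0, -3.136, 0.0]
ft_force: [-0.8, 0.8, 1.3]
grip_width: 0.0859
grasp_force: 0.0
now [ 0.5627 -0.017   0.1472] q7 1.55 F [-0.8  0.8  1.3] w/6deg [-0.   -0.06  0.  ] | shift/.15 [-0.014 -0.001  0.928] t 10.1 grip 0.0859 0.0
```

```bash
python3 -m inch '[{"tx":-0.01,"ty":0,"tz":0.28,"wx":0,"wy":0,"wz":0,"fingers":-1},{"tx":0,"ty":0,"tz":0.28,"wx":0,"wy":0,"wz":0,"fingers":-1},{"tx":0,"ty":0,"tz":0.23,"wx":0,"wy":0,"wz":0,"fingers":-1},{"tx":0,"ty":0,"tz":0.13,"wx":0,"wy":0,"wz":0,"fingers":-1},{"tx":0,"ty":0,"tz":0,"wx":0,"wy":0,"wz":0,"fingers":-1}]' 25;python3 -m inch '[{"tx":0,"ty":0,"tz":0,"wx":0,"wy":0,"wz":0,"fingers":0},{"tx":0,"ty":0,"tz":0,"wx":0,"wy":0,"wz":0,"fingers":0.5},{"tx":0,"ty":0,"tz":0,"wx":0,"wy":0,"wz":0,"fingers":1},{"tx":0,"ty":0,"tz":0,"wx":0,"wy":0,"wz":0,"fingers":1},{"tx":0,"ty":0,"tz":0,"wx":0,"wy":0,"wz":0,"fingers":1}]' 25;python3 -c "
from h import *
go(.449,.1005,.13,0)"
```

```text
t: 10.55
ee_pos: [0.5658, -0.015, 0.0112]
ee_rot: [0.005, -3.139, -0.001]
ft_force: [-0.6, 0.0, 0.5]
grip_width: 0.0855
grasp_force: 0.0
t: 11.05
ee_pos: [0.5676, -0.0161, 0.0146]
ee_rot: [-0.002, 3.139, 0.001]
ft_force: [-0.1, 1.4, 5.8]
grip_width: 0.0634
grasp_force: 26.1
now [ 0.5676 -0.0161  0.0146] q7 1.57 F [-0.1  1.4  5.8] w/6deg [0.01 0.03 0.02] | shift/.15 [ 0.791  0.777 -0.769] t 11.1 grip 0.0634 26.1
```

```bash
python3 -m inch '[{"tx":0,"ty":0,"tz":-0.15,"wx":0,"wy":0,"wz":0,"fingers":1},{"tx":0,"ty":0,"tz":-0.25,"wx":0,"wy":0,"wz":0,"fingers":1},{"tx":0,"ty":0,"tz":-0.25,"wx":0,"wy":0,"wz":0,"fingers":1},{"tx":0.15,"ty":0.15,"tz":-0.1,"wx":0,"wy":0,"wz":0,"fingers":1},{"tx":0.2,"ty":0.2,"tz":0,"wx":0,"wy":0,"wz":0,"fingers":1},{"tx":0.2,"ty":0.2,"tz":0,"wx":0,"wy":0,"wz":0,"fingers":1},{"tx":0.15,"ty":0.15,"tz":0,"wx":0,"wy":0,"wz":0,"fingers":1},{"tx":0.09,"ty":0.077,"tz":0,"wx":0,"wy":0,"wz":0,"fingers":1},{"tx":0,"ty":0,"tz":0,"wx":0,"wy":0,"wz":0,"fingers":1},{"tx":0,"ty":0,"tz":0,"wx":0,"wy":0,"wz":0,"fingers":1}]';python3 -c "
from h import *
go(.449,.1005,.02,0)"
```

```text
t: 12.05
ee_pos: [0.4483, 0.1001, 0.1263]
ee_rot: [-0.003, 3.139, 0.001]
ft_force: [-0.7, 0.1, -0.2]
grip_width: 0.0632
grasp_force: 27.9
now [0.4483 0.1001 0.1263] q7 1.27 F [-0.7  0.1 -0.2] w/6deg [0.01 0.02 0.02] | shift/.15 [-0.005  0.003  0.709] t 12.1 grip 0.0632 27.9
```

```bash
python3 -m inch '[{"tx":-0.015,"ty":0,"tz":0.2,"wx":0,"wy":0,"wz":0,"fingers":1},{"tx":0,"ty":0,"tz":0.2,"wx":0,"wy":0,"wz":0,"fingers":1},{"tx":0,"ty":0,"tz":0.15,"wx":0,"wy":0,"wz":0,"fingers":1},{"tx":0,"ty":0,"tz":0.08,"wx":0,"wy":0,"wz":0,"fingers":1},{"tx":0,"ty":0,"tz":0.05,"wx":0,"wy":0,"wz":0,"fingers":1},{"tx":0,"ty":0,"tz":0,"wx":0,"wy":0,"wz":0,"fingers":1}]';python3 -m inch '[{"tx":0,"ty":0,"tz":0.02,"wx":0,"wy":0,"wz":0,"fingers":1},{"tx":0,"ty":0,"tz":0,"wx":0,"wy":0,"wz":0,"fingers":1}]'
```

```text
t: 12.65
ee_pos: [0.4503, 0.0996, 0.023]
ee_rot: [-0.001, 3.141, 0.0]
ft_force: [-0.3, 3.3, -2.4]
grip_width: 0.0634
grasp_force: 28.2
t: 12.85
ee_pos: [0.4508, 0.0996, 0.0211]
ee_rot: [-0.0, 3.14, 0.001]
ft_force: [-2.6, 0.0, 13.0]
grip_width: 0.0633
grasp_force: 28.2
```

```bash
python3 -m inch '[{"tx":0,"ty":0,"tz":-0.01,"wx":0,"wy":0,"wz":0,"fingers":-0.6},{"tx":0,"ty":0,"tz":0,"wx":0,"wy":0,"wz":0,"fingers":-1},{"tx":0,"ty":0,"tz":0,"wx":0,"wy":0,"wz":0,"fingers":-1},{"tx":0,"ty":0,"tz":-0.15,"wx":0,"wy":0,"wz":0,"fingers":-1},{"tx":0,"ty":0,"tz":-0.3,"wx":0,"wy":0,"wz":0,"fingers":-1},{"tx":0,"ty":0,"tz":-0.3,"wx":0,"wy":0,"wz":0,"fingers":-1},{"tx":0,"ty":0,"tz":0,"wx":0,"wy":0,"wz":0,"fingers":-1}]';python3 - <<'E'
from h import *
im,i=snap('wrist','w7')
h=cv2.cvtColor(im,cv2.COLOR_RGB2HSV)
p=monitor.sense()['ee_pos'];print(p)
for z in(.083,.046): print('expected rim px',z,proj(i,(.449,.1,z),True),np.linalg.norm(np.subtract(proj(i,(.482,.1,z),True),proj(i,(.416,.1,z),True))))
cv2.imwrite('pics/cw7.png',im[...,::-1])
ims,inf=zip(*[snap(n,n[0]+'7') for n in('scene','side')])
for c,p in dict(violet=(.433,-.352),green=(.534,-.293),pink=(.5635,-.167)).items():
    print(c,[fit(c,*p,ims,inf,k) for k in((0,1),(0,),(1,))])
print(fit('grey',.418,-.2195,ims,inf,(0,)))
go(.5635,-.167,.15,0)
E
```

```text
t: 13.55
ee_pos: [0.4522, 0.1003, 0.1387]
ee_rot: [-0.001, 3.135, 0.004]
ft_force: [0.4, -0.7, -1.8]
grip_width: 0.0853
grasp_force: 0.0
[0.45121799 0.10014114 0.13641664]
expected rim px 0.083 (np.float64(317.159202483218), np.float64(246.33089917128478)) 95.32819645639388
expected rim px 0.046 (np.float64(317.0414181023533), np.float64(231.28202430085432)) 84.29170385232929
violet [(array([ 0.4332, -0.353 ]), np.float64(0.833)), (array([ 0.4305, -0.357 ]), np.float64(0.753)), (array([ 0.4339, -0.3516]), np.float64(0.946))]
green [(array([ 0.5341, -0.2938]), np.float64(0.902)), (array([ 0.5345, -0.2938]), np.float64(0.925)), (array([ 0.5325, -0.2935]), np.float64(0.885))]
pink [(array([ 0.5634, -0.1668]), np.float64(0.921)), (array([ 0.563 , -0.1684]), np.float64(0.908)), (array([ 0.5632, -0.166 ]), np.float64(0.949))]
(array([ 0.416 , -0.2207]), np.float64(0.888))
now [0.4496 0.0997 0.1339] q7 1.27 F [-0.1 -0.6 -0.8] w/6deg [0.   0.   0.01] | shift/.15 [-0.759 -1.778 -0.108] t 13.7 grip 0.0857 0.0
```

View pics/cw7.png

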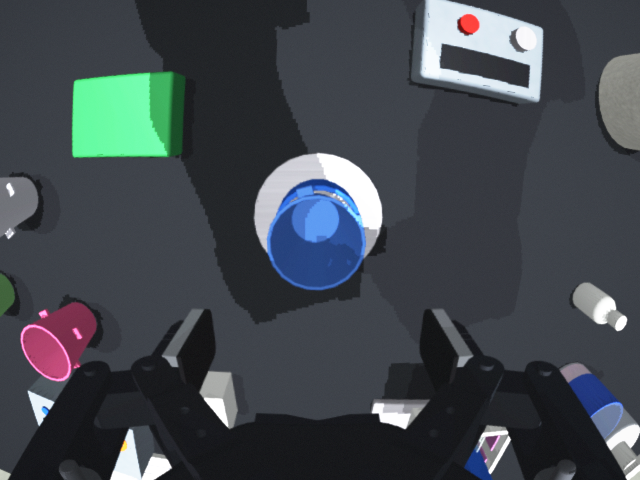

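The blue cup stands in the collar, rim centre (317,241), which gives a stack axis of about (0.446, 0.100). Pink is next.

```bash
python3 -m inch '[{"tx":-0.108,"ty":-0.254,"tz":0,"wx":0,"wy":0,"wz":0,"fingers":-1},{"tx":-0.108,"ty":-0.254,"tz":0,"wx":0,"wy":0,"wz":0,"fingers":-1},{"tx":-0.108,"ty":-0.254,"tz":0,"wx":0,"wy":0,"wz":0,"fingers":-1},{"tx":-0.108,"ty":-0.254,"tz":0,"wx":0,"wy":0,"wz":0,"fingers":-1},{"tx":-0.108,"ty":-0.254,"tz":0,"wx":0,"wy":0,"wz":0,"fingers":-1},{"tx":-0.108,"ty":-0.254,"tz":0,"wx":0,"wy":0,"wz":0,"fingers":-1},{"tx":-0.11,"ty":-0.254,"tz":0,"wx":0,"wy":0,"wz":0,"fingers":-1},{"tx":0,"ty":0,"tz":0,"wx":0,"wy":0,"wz":0,"fingers":-1},{"tx":0,"ty":0,"tz":0,"wx":0,"wy":0,"wz":0,"fingers":-1}]';python3 -c "
from h import *
go(.5633,-.167,.009,0)"
```

```text
t: 14.6
ee_pos: [0.5629, -0.1675, 0.1321]
ee_rot: [-0.001, -3.139, -0.001]
ft_force: [0.7, -0.0, 0.1]
grip_width: 0.0852
grasp_force: 0.0
now [ 0.5629 -0.1675  0.1321] q7 1.84 F [ 0.7 -0.   0.1] w/6deg [ 0.   -0.03 -0.  ] | shift/.15 [-0.003  0.003  0.821] t 14.6 grip 0.0852 0.0
```

```bash
python3 -m inch '[{"tx":0,"ty":0.003,"tz":0.26,"wx":0,"wy":0,"wz":0,"fingers":-1},{"tx":0,"ty":0,"tz":0.26,"wx":0,"wy":0,"wz":0,"fingers":-1},{"tx":0,"ty":0,"tz":0.2,"wx":0,"wy":0,"wz":0,"fingers":-1},{"tx":0,"ty":0,"tz":0.1,"wx":0,"wy":0,"wz":0,"fingers":-1},{"tx":0,"ty":0,"tz":0,"wx":0,"wy":0,"wz":0,"fingers":-1}]' 25;python3 -m inch '[{"tx":0,"ty":0,"tz":0,"wx":0,"wy":0,"wz":0,"fingers":0},{"tx":0,"ty":0,"tz":0,"wx":0,"wy":0,"wz":0,"fingers":0.5},{"tx":0,"ty":0,"tz":0,"wx":0,"wy":0,"wz":0,"fingers":1},{"tx":0,"ty":0,"tz":0,"wx":0,"wy":0,"wz":0,"fingers":1},{"tx":0,"ty":0,"tz":0,"wx":0,"wy":0,"wz":0,"fingers":1}]' 25;python3 -m inch '[{"tx":0,"ty":0,"tz":-0.15,"wx":0,"wy":0,"wz":0,"fingers":1},{"tx":0,"ty":0,"tz":-0.25,"wx":0,"wy":0,"wz":0,"fingers":1},{"tx":0,"ty":0,"tz":-0.25,"wx":0,"wy":0,"wz":0,"fingers":1},{"tx":0,"ty":0,"tz":-0.25,"wx":0,"wy":0,"wz":0,"fingers":1},{"tx":0,"ty":0,"tz":0,"wx":0,"wy":0,"wz":0,"fingers":1}]';python3 -c "
from h import *
go(.4465,.100,.145,0)"
```

```text
t: 15.1
ee_pos: [0.5624, -0.1652, 0.0091]
ee_rot: [0.004, -3.138, -0.001]
ft_force: [-0.2, -0.2, 0.6]
grip_width: 0.0853
grasp_force: 0.0
t: 15.6
ee_pos: [0.5649, -0.1665, 0.0127]
ee_rot: [-0.002, 3.139, -0.001]
ft_force: [-0.9, 0.8, 7.2]
grip_width: 0.0645
grasp_force: 26.8
t: 16.1
ee_pos: [0.5664, -0.1672, 0.1519]
ee_rot: [-0.001, 3.133, -0.002]
ft_force: [-0.3, -0.2, -1.2]
grip_width: 0.0647
grasp_force: 28.0
now [ 0.5664 -0.1672  0.1519] q7 1.84 F [-0.3 -0.2 -1.2] w/6deg [-0.02  0.08  0.01] | shift/.15 [0.799 1.781 0.046] t 16.1 grip 0.0647 28.0
```

```bash
python3 -m inch '[{"tx":0.1,"ty":0.22,"tz":0,"wx":0,"wy":0,"wz":0,"fingers":1},{"tx":0.11,"ty":0.25,"tz":0,"wx":0,"wy":0,"wz":0,"fingers":1},{"tx":0.12,"ty":0.27,"tz":0,"wx":0,"wy":0,"wz":0,"fingers":1},{"tx":0.12,"ty":0.27,"tz":0,"wx":0,"wy":0,"wz":0,"fingers":1},{"tx":0.12,"ty":0.27,"tz":0,"wx":0,"wy":0,"wz":0,"fingers":1},{"tx":0.11,"ty":0.25,"tz":0,"wx":0,"wy":0,"wz":0,"fingers":1},{"tx":0.1,"ty":0.25,"tz":0,"wx":0,"wy":0,"wz":0,"fingers":1},{"tx":0,"ty":0,"tz":0,"wx":0,"wy":0,"wz":0,"fingers":1},{"tx":0,"ty":0,"tz":0,"wx":0,"wy":0,"wz":0,"fingers":1},{"tx":0,"ty":0,"tz":0,"wx":0,"wy":0,"wz":0,"fingers":1}]';python3 -c "
from h import *
go(.4465,.100,.053,0)"
```

```text
t: 17.1
ee_pos: [0.4468, 0.0998, 0.1462]
ee_rot: [-0.001, 3.141, -0.0]
ft_force: [0.3, -0.2, -0.8]
grip_width: 0.0647
grasp_force: 28.1
now [0.4468 0.0998 0.1462] q7 1.26 F [ 0.3 -0.2 -0.8] w/6deg [-0.    0.01  0.  ] | shift/.15 [0.002 0.001 0.622] t 17.1 grip 0.0647 28.1
```

```bash
python3 -m inch '[{"tx":0,"ty":0,"tz":0.2,"wx":0,"wy":0,"wz":0,"fingers":1},{"tx":0,"ty":0,"tz":0.2,"wx":0,"wy":0,"wz":0,"fingers":1},{"tx":0,"ty":0,"tz":0.12,"wx":0,"wy":0,"wz":0,"fingers":1},{"tx":0,"ty":0,"tz":0.06,"wx":0,"wy":0,"wz":0,"fingers":1},{"tx":0,"ty":0,"tz":0,"wx":0,"wy":0,"wz":0,"fingers":1},{"tx":0,"ty":0,"tz":0,"wx":0,"wy":0,"wz":0,"fingers":1}]';python3 -m inch '[{"tx":0,"ty":0,"tz":0.03,"wx":0,"wy":0,"wz":0,"fingers":1},{"tx":0,"ty":0,"tz":0.03,"wx":0,"wy":0,"wz":0,"fingers":1},{"tx":0,"ty":0,"tz":0,"wx":0,"wy":0,"wz":0,"fingers":1}]'
```

```text
t: 17.7
ee_pos: [0.4469, 0.1001, 0.0596]
ee_rot: [-0.0, 3.141, 0.0]
ft_force: [-0.5, -0.1, 0.1]
grip_width: 0.0644
grasp_force: 28.1
t: 18.0
ee_pos: [0.4484, 0.1005, 0.051]
ee_rot: [-0.001, 3.138, 0.001]
ft_force: [1.7, -2.1, 18.1]
grip_width: 0.0648
grasp_force: 29.6
```

```bash
python3 -m inch '[{"tx":0,"ty":0,"tz":-0.02,"wx":0,"wy":0,"wz":0,"fingers":-0.6},{"tx":0,"ty":0,"tz":0,"wx":0,"wy":0,"wz":0,"fingers":-1},{"tx":0,"ty":0,"tz":0,"wx":0,"wy":0,"wz":0,"fingers":-1},{"tx":0,"ty":0,"tz":-0.15,"wx":0,"wy":0,"wz":0,"fingers":-1},{"tx":0,"ty":0,"tz":-0.3,"wx":0,"wy":0,"wz":0,"fingers":-1},{"tx":0,"ty":0,"tz":-0.3,"wx":0,"wy":0,"wz":0,"fingers":-1},{"tx":0,"ty":0,"tz":0,"wx":0,"wy":0,"wz":0,"fingers":-1}]';cat > look.py <<'E'
from h import *
import sys,h
ims,inf=zip(*[snap(n,n[0]+'L'+sys.argv[1]) for n in('scene','side')])
for c,p in dict(violet=(.433,-.352),green=(.534,-.293)).items():
    if c in sys.argv[2:]: print(c,[fit(c,*p,ims,inf,k) for k in((0,1),(0,),(1,))])
if 'grey' in sys.argv:
    print('grey',fit('grey',.418,-.2195,ims,inf,(0,)))
    hs=cv2.cvtColor(ims[1],cv2.COLOR_RGB2HSV);m=((hs[...,1]<60)&(hs[...,2]>115)).astype(np.uint8)
    n,l,st,c=cv2.connectedComponentsWithStats(m);u,v=proj(inf[1],(.418,-.2195,.04))
    k=max(range(1,n),key=lambda j:st[j,4] if np.hypot(*(c[j]-(u,v)))<25 else 0)
    hb=lambda p:cv2.boundingRect(hull(inf[1],*p))
    print('side box',st[k],'model',hb((.417,-.2195)))
E
python3 look.py 1 violet green grey; python3 -c "
from h import *
go(.417,-.2195,.009,0)"
```

```text
t: 18.7
ee_pos: [0.4487, 0.1011, 0.17]
ee_rot: [-0.002, 3.135, 0.004]
ft_force: [-0.4, 0.4, -1.1]
grip_width: 0.0854
grasp_force: 0.0
violet [(array([ 0.4335, -0.3526]), np.float64(0.832)), (array([ 0.4307, -0.3568]), np.float64(0.753)), (array([ 0.4339, -0.3516]), np.float64(0.946))]
green [(array([ 0.5343, -0.2936]), np.float64(0.902)), (array([ 0.5355, -0.2935]), np.float64(0.925)), (array([ 0.5326, -0.2935]), np.float64(0.889))]
grey (array([ 0.4167, -0.2205]), np.float64(0.889))
side box [334 316  31  40 900] model (334, 317, 30, 41)
now [0.4467 0.1007 0.1661] q7 1.26 F [-0.4 -0.5 -0.9] w/6deg [0.01 0.02 0.01] | shift/.15 [ 0.198 -2.135  1.047] t 18.8 grip 0.0855 0.0
```

```bash
python3 -m inch '[{"tx":0.028,"ty":-0.305,"tz":0,"wx":0,"wy":0,"wz":0,"fingers":-1},{"tx":0.028,"ty":-0.305,"tz":0,"wx":0,"wy":0,"wz":0,"fingers":-1},{"tx":0.028,"ty":-0.305,"tz":0,"wx":0,"wy":0,"wz":0,"fingers":-1},{"tx":0.028,"ty":-0.305,"tz":0,"wx":0,"wy":0,"wz":0,"fingers":-1},{"tx":0.028,"ty":-0.305,"tz":0,"wx":0,"wy":0,"wz":0,"fingers":-1},{"tx":0.028,"ty":-0.305,"tz":0,"wx":0,"wy":0,"wz":0,"fingers":-1},{"tx":0.028,"ty":-0.305,"tz":0,"wx":0,"wy":0,"wz":0,"fingers":-1},{"tx":0,"ty":0,"tz":0.2,"wx":0,"wy":0,"wz":0,"fingers":-1},{"tx":0,"ty":0,"tz":0,"wx":0,"wy":0,"wz":0,"fingers":-1},{"tx":0,"ty":0,"tz":0,"wx":0,"wy":0,"wz":0,"fingers":-1}]' 25;python3 -c "
from h import *
go(.417,-.2195,.009,0)"
```

```text
t: 19.8
ee_pos: [0.4167, -0.219, 0.1348]
ee_rot: [0.003, -3.139, -0.002]
ft_force: [-0.0, 0.1, 0.3]
grip_width: 0.0852
grasp_force: 0.0
now [ 0.4167 -0.219   0.1348] q7 2.05 F [-0.   0.1  0.3] w/6deg [ 0.01 -0.03  0.02] | shift/.15 [-0.002 -0.004  0.839] t 19.8 grip 0.0852 0.0
```

```bash
python3 -m inch '[{"tx":0,"ty":-0.003,"tz":0.26,"wx":0,"wy":0,"wz":0,"fingers":-1},{"tx":0,"ty":0,"tz":0.26,"wx":0,"wy":0,"wz":0,"fingers":-1},{"tx":0,"ty":0,"tz":0.22,"wx":0,"wy":0,"wz":0,"fingers":-1},{"tx":0,"ty":0,"tz":0.1,"wx":0,"wy":0,"wz":0,"fingers":-1},{"tx":0,"ty":0,"tz":0,"wx":0,"wy":0,"wz":0,"fingers":-1}]' 25;python3 -m inch '[{"tx":0,"ty":0,"tz":0,"wx":0,"wy":0,"wz":0,"fingers":0},{"tx":0,"ty":0,"tz":0,"wx":0,"wy":0,"wz":0,"fingers":0.5},{"tx":0,"ty":0,"tz":0,"wx":0,"wy":0,"wz":0,"fingers":1},{"tx":0,"ty":0,"tz":0,"wx":0,"wy":0,"wz":0,"fingers":1},{"tx":0,"ty":0,"tz":0,"wx":0,"wy":0,"wz":0,"fingers":1}]' 25;python3 -m inch '[{"tx":0,"ty":0,"tz":-0.15,"wx":0,"wy":0,"wz":0,"fingers":1},{"tx":0,"ty":0,"tz":-0.25,"wx":0,"wy":0,"wz":0,"fingers":1},{"tx":0,"ty":0,"tz":-0.25,"wx":0,"wy":0,"wz":0,"fingers":1},{"tx":0,"ty":0,"tz":-0.25,"wx":0,"wy":0,"wz":0,"fingers":1},{"tx":0,"ty":0,"tz":-0.2,"wx":0,"wy":0,"wz":0,"fingers":1},{"tx":0,"ty":0,"tz":0,"wx":0,"wy":0,"wz":0,"fingers":1}]';python3 -c "
from h import *
go(.447,.100,.17,0)"
```

```text
t: 20.3
ee_pos: [0.417, -0.2189, 0.0085]
ee_rot: [0.005, -3.139, -0.002]
ft_force: [0.9, -0.2, 0.9]
grip_width: 0.0857
grasp_force: 0.0
t: 20.8
ee_pos: [0.4186, -0.2201, 0.0112]
ee_rot: [-0.003, 3.139, -0.001]
ft_force: [-0.2, 2.6, 7.9]
grip_width: 0.0642
grasp_force: 25.5
t: 21.4
ee_pos: [0.4194, -0.2209, 0.1792]
ee_rot: [-0.002, 3.134, -0.003]
ft_force: [0.2, -0.5, -1.5]
grip_width: 0.0644
grasp_force: 28.0
now [ 0.4194 -0.2209  0.1792] q7 2.04 F [ 0.2 -0.5 -1.5] w/6deg [-0.02  0.07  0.01] | shift/.15 [-0.184  2.139  0.062] t 21.4 grip 0.0644 28.0
```

```bash
python3 -m inch '[{"tx":-0.02,"ty":0.2,"tz":0,"wx":0,"wy":0,"wz":0,"fingers":1},{"tx":-0.025,"ty":0.27,"tz":0,"wx":0,"wy":0,"wz":0,"fingers":1},{"tx":-0.025,"ty":0.3,"tz":0,"wx":0,"wy":0,"wz":0,"fingers":1},{"tx":-0.025,"ty":0.3,"tz":0,"wx":0,"wy":0,"wz":0,"fingers":1},{"tx":-0.025,"ty":0.3,"tz":0,"wx":0,"wy":0,"wz":0,"fingers":1},{"tx":-0.025,"ty":0.3,"tz":0,"wx":0,"wy":0,"wz":0,"fingers":1},{"tx":-0.025,"ty":0.26,"tz":0,"wx":0,"wy":0,"wz":0,"fingers":1},{"tx":-0.02,"ty":0.2,"tz":0,"wx":0,"wy":0,"wz":0,"fingers":1},{"tx":0,"ty":0,"tz":0,"wx":0,"wy":0,"wz":0,"fingers":1},{"tx":0,"ty":0,"tz":0,"wx":0,"wy":0,"wz":0,"fingers":1}]';python3 -c "
from h import *
go(.447,.100,.083,0)"
```

```text
t: 22.4
ee_pos: [0.4452, 0.0995, 0.1746]
ee_rot: [-0.004, 3.141, -0.0]
ft_force: [-0.1, -0.3, -0.9]
grip_width: 0.0638
grasp_force: 28.1
now [0.4452 0.0995 0.1746] q7 1.26 F [-0.1 -0.3 -0.9] w/6deg [-0.    0.    0.02] | shift/.15 [-0.012  0.004  0.611] t 22.4 grip 0.0638 28.1
```

```bash
python3 -m inch '[{"tx":-0.01,"ty":0.004,"tz":0.2,"wx":0,"wy":0,"wz":0,"fingers":1},{"tx":0,"ty":0,"tz":0.2,"wx":0,"wy":0,"wz":0,"fingers":1},{"tx":0,"ty":0,"tz":0.12,"wx":0,"wy":0,"wz":0,"fingers":1},{"tx":0,"ty":0,"tz":0.06,"wx":0,"wy":0,"wz":0,"fingers":1},{"tx":0,"ty":0,"tz":0,"wx":0,"wy":0,"wz":0,"fingers":1},{"tx":0,"ty":0,"tz":0,"wx":0,"wy":0,"wz":0,"fingers":1}]';python3 -m inch '[{"tx":0,"ty":0,"tz":0.03,"wx":0,"wy":0,"wz":0,"fingers":1},{"tx":0,"ty":0,"tz":0.025,"wx":0,"wy":0,"wz":0,"fingers":1},{"tx":0,"ty":0,"tz":0,"wx":0,"wy":0,"wz":0,"fingers":1}]'
```

```text
t: 23.0
ee_pos: [0.4474, 0.0994, 0.0882]
ee_rot: [-0.001, 3.141, 0.0]
ft_force: [-0.5, -0.1, -0.9]
grip_width: 0.0646
grasp_force: 28.1
t: 23.3
ee_pos: [0.4486, 0.1, 0.0808]
ee_rot: [-0.001, 3.138, 0.002]
ft_force: [-2.3, -3.0, 24.5]
grip_width: 0.0642
grasp_force: 28.9
```

```bash
python3 -m inch '[{"tx":0,"ty":0,"tz":-0.02,"wx":0,"wy":0,"wz":0,"fingers":-0.6},{"tx":0,"ty":0,"tz":0,"wx":0,"wy":0,"wz":0,"fingers":-1},{"tx":0,"ty":0,"tz":0,"wx":0,"wy":0,"wz":0,"fingers":-1},{"tx":0,"ty":0,"tz":-0.15,"wx":0,"wy":0,"wz":0,"fingers":-1},{"tx":0,"ty":0,"tz":-0.25,"wx":0,"wy":0,"wz":0,"fingers":-1},{"tx":0,"ty":0,"tz":-0.25,"wx":0,"wy":0,"wz":0,"fingers":-1},{"tx":0,"ty":0,"tz":0,"wx":0,"wy":0,"wz":0,"fingers":-1},{"tx":0,"ty":0,"tz":0,"wx":0,"wy":0,"wz":0,"fingers":-1}]'; python3 look.py 2 violet green; python3 -c "
from h import *
go(.534,-.2935,.009,0)"
```

```text
t: 24.1
ee_pos: [0.4473, 0.1, 0.1802]
ee_rot: [-0.002, 3.14, 0.001]
ft_force: [-0.6, -0.1, -0.8]
grip_width: 0.0856
grasp_force: 0.0
violet [(array([ 0.4332, -0.3528]), np.float64(0.832)), (array([ 0.4307, -0.3568]), np.float64(0.759)), (array([ 0.4339, -0.3516]), np.float64(0.946))]
green [(array([ 0.534 , -0.2938]), np.float64(0.902)), (array([ 0.5347, -0.2939]), np.float64(0.924)), (array([ 0.5327, -0.2937]), np.float64(0.888))]
now [0.4465 0.0997 0.179 ] q7 1.26 F [-0.5  0.5  0.4] w/6deg [-0.   -0.01  0.01] | shift/.15 [-0.583 -2.622  1.133] t 24.2 grip 0.0856 0.0
```

```bash
python3 -m inch '[{"tx":-0.065,"ty":-0.291,"tz":0,"wx":0,"wy":0,"wz":0,"fingers":-1},{"tx":-0.065,"ty":-0.291,"tz":0,"wx":0,"wy":0,"wz":0,"fingers":-1},{"tx":-0.065,"ty":-0.291,"tz":0,"wx":0,"wy":0,"wz":0,"fingers":-1},{"tx":-0.065,"ty":-0.291,"tz":0,"wx":0,"wy":0,"wz":0,"fingers":-1},{"tx":-0.065,"ty":-0.291,"tz":0,"wx":0,"wy":0,"wz":0,"fingers":-1},{"tx":-0.065,"ty":-0.291,"tz":0,"wx":0,"wy":0,"wz":0,"fingers":-1},{"tx":-0.065,"ty":-0.291,"tz":0,"wx":0,"wy":0,"wz":0,"fingers":-1},{"tx":-0.065,"ty":-0.291,"tz":0.05,"wx":0,"wy":0,"wz":0,"fingers":-1},{"tx":-0.063,"ty":-0.294,"tz":0.1,"wx":0,"wy":0,"wz":0,"fingers":-1},{"tx":0,"ty":0,"tz":0.15,"wx":0,"wy":0,"wz":0,"fingers":-1}]' 25;python3 -m inch '[{"tx":0,"ty":0,"tz":0,"wx":0,"wy":0,"wz":0,"fingers":-1},{"tx":0,"ty":0,"tz":0,"wx":0,"wy":0,"wz":0,"fingers":-1}]';python3 -c "
from h import *
go(.534,-.2937,.009,0)"
```

```text
t: 25.2
ee_pos: [0.5342, -0.2997, 0.1332]
ee_rot: [-0.007, -3.141, 0.004]
ft_force: [-1.4, 1.1, -0.5]
grip_width: 0.0853
grasp_force: 0.0
t: 25.4
ee_pos: [0.5345, -0.2924, 0.134]
ee_rot: [0.003, -3.14, -0.002]
ft_force: [1.0, 0.4, 0.3]
grip_width: 0.085
grasp_force: 0.0
now [ 0.5345 -0.2924  0.134 ] q7 2.1 F [1.  0.4 0.3] w/6deg [ 0.01 -0.02  0.02] | shift/.15 [ 0.004 -0.009  0.833] t 25.4 grip 0.085 0.0
```

```bash
python3 -m inch '[{"tx":0.003,"ty":-0.004,"tz":0.26,"wx":0,"wy":0,"wz":0,"fingers":-1},{"tx":0,"ty":0,"tz":0.26,"wx":0,"wy":0,"wz":0,"fingers":-1},{"tx":0,"ty":0,"tz":0.21,"wx":0,"wy":0,"wz":0,"fingers":-1},{"tx":0,"ty":0,"tz":0.1,"wx":0,"wy":0,"wz":0,"fingers":-1},{"tx":0,"ty":0,"tz":0,"wx":0,"wy":0,"wz":0,"fingers":-1}]' 25;python3 -m inch '[{"tx":0,"ty":0,"tz":0,"wx":0,"wy":0,"wz":0,"fingers":0},{"tx":0,"ty":0,"tz":0,"wx":0,"wy":0,"wz":0,"fingers":0.5},{"tx":0,"ty":0,"tz":0,"wx":0,"wy":0,"wz":0,"fingers":1},{"tx":0,"ty":0,"tz":0,"wx":0,"wy":0,"wz":0,"fingers":1},{"tx":0,"ty":0,"tz":0,"wx":0,"wy":0,"wz":0,"fingers":1}]' 25;python3 -m inch '[{"tx":0,"ty":0,"tz":-0.15,"wx":0,"wy":0,"wz":0,"fingers":1},{"tx":0,"ty":0,"tz":-0.25,"wx":0,"wy":0,"wz":0,"fingers":1},{"tx":0,"ty":0,"tz":-0.25,"wx":0,"wy":0,"wz":0,"fingers":1},{"tx":0,"ty":0,"tz":-0.25,"wx":0,"wy":0,"wz":0,"fingers":1},{"tx":0,"ty":0,"tz":-0.25,"wx":0,"wy":0,"wz":0,"fingers":1},{"tx":0,"ty":0,"tz":-0.15,"wx":0,"wy":0,"wz":0,"fingers":1},{"tx":0,"ty":0,"tz":0,"wx":0,"wy":0,"wz":0,"fingers":1},{"tx":0,"ty":0,"tz":0,"wx":0,"wy":0,"wz":0,"fingers":1}]';python3 -c "
from h import *
go(.447,.100,.205,0)"
```

```text
t: 25.9
ee_pos: [0.5342, -0.2929, 0.0095]
ee_rot: [0.004, -3.14, -0.001]
ft_force: [-0.9, 0.1, 0.0]
grip_width: 0.0852
grasp_force: 0.0
t: 26.4
ee_pos: [0.5358, -0.2944, 0.0125]
ee_rot: [-0.002, 3.139, -0.002]
ft_force: [-1.1, 0.7, 8.7]
grip_width: 0.0636
grasp_force: 25.4
t: 27.2
ee_pos: [0.5348, -0.294, 0.2066]
ee_rot: [-0.002, 3.139, -0.001]
ft_force: [-0.3, 0.3, -0.7]
grip_width: 0.0634
grasp_force: 27.8
now [ 0.5348 -0.294   0.2066] q7 2.09 F [-0.3  0.3 -0.7] w/6deg [-0.01  0.02  0.01] | shift/.15 [0.585 2.626 0.01 ] t 27.2 grip 0.0634 27.8
```

```bash
python3 -m inch '[{"tx":0.045,"ty":0.2,"tz":0,"wx":0,"wy":0,"wz":0,"fingers":1},{"tx":0.065,"ty":0.291,"tz":0,"wx":0,"wy":0,"wz":0,"fingers":1},{"tx":0.065,"ty":0.3,"tz":0,"wx":0,"wy":0,"wz":0,"fingers":1},{"tx":0.065,"ty":0.3,"tz":0,"wx":0,"wy":0,"wz":0,"fingers":1},{"tx":0.065,"ty":0.3,"tz":0,"wx":0,"wy":0,"wz":0,"fingers":1},{"tx":0.065,"ty":0.3,"tz":0,"wx":0,"wy":0,"wz":0,"fingers":1},{"tx":0.065,"ty":0.3,"tz":0,"wx":0,"wy":0,"wz":0,"fingers":1},{"tx":0.065,"ty":0.3,"tz":0,"wx":0,"wy":0,"wz":0,"fingers":1},{"tx":0.05,"ty":0.2,"tz":0,"wx":0,"wy":0,"wz":0,"fingers":1},{"tx":0.035,"ty":0.135,"tz":0,"wx":0,"wy":0,"wz":0,"fingers":1}]';python3 -m inch '[{"tx":0,"ty":0,"tz":0,"wx":0,"wy":0,"wz":0,"fingers":1},{"tx":0,"ty":0,"tz":0,"wx":0,"wy":0,"wz":0,"fingers":1},{"tx":0,"ty":0,"tz":0,"wx":0,"wy":0,"wz":0,"fingers":1}]';python3 -c "
from h import *
go(.447,.100,.113,0)"
```

```text
t: 28.2
ee_pos: [0.4451, 0.1021, 0.2048]
ee_rot: [0.006, -3.141, -0.0]
ft_force: [-0.0, -0.5, -0.4]
grip_width: 0.0631
grasp_force: 27.8
t: 28.5
ee_pos: [0.4463, 0.099, 0.205]
ee_rot: [0.0, -3.141, 0.001]
ft_force: [0.1, 1.3, -0.1]
grip_width: 0.0635
grasp_force: 27.8
now [0.4463 0.099  0.205 ] q7 1.26 F [ 0.1  1.3 -0.1] w/6deg [-0. -0.  0.] | shift/.15 [-0.005  0.007  0.613] t 28.5 grip 0.0635 27.8
```

```bash
python3 -m inch '[{"tx":-0.005,"ty":0.003,"tz":0.2,"wx":0,"wy":0,"wz":0,"fingers":1},{"tx":0,"ty":0,"tz":0.2,"wx":0,"wy":0,"wz":0,"fingers":1},{"tx":0,"ty":0,"tz":0.11,"wx":0,"wy":0,"wz":0,"fingers":1},{"tx":0,"ty":0,"tz":0.06,"wx":0,"wy":0,"wz":0,"fingers":1},{"tx":0,"ty":0,"tz":0,"wx":0,"wy":0,"wz":0,"fingers":1},{"tx":0,"ty":0,"tz":0,"wx":0,"wy":0,"wz":0,"fingers":1}]';python3 -m inch '[{"tx":0,"ty":0,"tz":0.03,"wx":0,"wy":0,"wz":0,"fingers":1},{"tx":0,"ty":0,"tz":0.025,"wx":0,"wy":0,"wz":0,"fingers":1},{"tx":0,"ty":0,"tz":0,"wx":0,"wy":0,"wz":0,"fingers":1}]'
```

```text
t: 29.1
ee_pos: [0.4474, 0.1, 0.1203]
ee_rot: [-0.001, 3.141, 0.0]
ft_force: [0.2, -0.3, -1.2]
grip_width: 0.0632
grasp_force: 27.8
t: 29.4
ee_pos: [0.4497, 0.1007, 0.1133]
ee_rot: [-0.001, 3.136, 0.003]
ft_force: [1.6, -1.4, 26.8]
grip_width: 0.0634
grasp_force: 28.3
```

```bash
python3 -m inch '[{"tx":0,"ty":0,"tz":-0.02,"wx":0,"wy":0,"wz":0,"fingers":-0.6},{"tx":0,"ty":0,"tz":0,"wx":0,"wy":0,"wz":0,"fingers":-1},{"tx":0,"ty":0,"tz":0,"wx":0,"wy":0,"wz":0,"fingers":-1},{"tx":0,"ty":0,"tz":-0.15,"wx":0,"wy":0,"wz":0,"fingers":-1},{"tx":0,"ty":0,"tz":-0.25,"wx":0,"wy":0,"wz":0,"fingers":-1},{"tx":0,"ty":0,"tz":-0.25,"wx":0,"wy":0,"wz":0,"fingers":-1},{"tx":0,"ty":0,"tz":0,"wx":0,"wy":0,"wz":0,"fingers":-1},{"tx":0,"ty":0,"tz":0,"wx":0,"wy":0,"wz":0,"fingers":-1}]'; python3 look.py 3 violet; python3 -c "
from h import *
go(.4335,-.352,.009,0)"
```

```text
t: 30.2
ee_pos: [0.4472, 0.1004, 0.2123]
ee_rot: [-0.002, 3.14, 0.001]
ft_force: [-0.4, -0.4, -1.2]
grip_width: 0.0854
grasp_force: 0.0
violet [(array([ 0.4341, -0.3528]), np.float64(0.925)), (array([ 0.4347, -0.3544]), np.float64(0.93)), (array([ 0.4335, -0.3519]), np.float64(0.948))]
now [0.4465 0.1002 0.2111] q7 1.25 F [-0.5  0.1  0.8] w/6deg [-0.   -0.01  0.01] | shift/.15 [ 0.087 -3.015  1.348] t 30.3 grip 0.0856 0.0
```

```bash
python3 -m inch '[{"tx":0.008,"ty":-0.302,"tz":0,"wx":0,"wy":0,"wz":0,"fingers":-1},{"tx":0.008,"ty":-0.302,"tz":0,"wx":0,"wy":0,"wz":0,"fingers":-1},{"tx":0.008,"ty":-0.302,"tz":0,"wx":0,"wy":0,"wz":0,"fingers":-1},{"tx":0.008,"ty":-0.302,"tz":0,"wx":0,"wy":0,"wz":0,"fingers":-1},{"tx":0.008,"ty":-0.302,"tz":0,"wx":0,"wy":0,"wz":0,"fingers":-1},{"tx":0.008,"ty":-0.302,"tz":0,"wx":0,"wy":0,"wz":0,"fingers":-1},{"tx":0.008,"ty":-0.302,"tz":0,"wx":0,"wy":0,"wz":0,"fingers":-1},{"tx":0.008,"ty":-0.302,"tz":0,"wx":0,"wy":0,"wz":0,"fingers":-1},{"tx":0.009,"ty":-0.302,"tz":0,"wx":0,"wy":0,"wz":0,"fingers":-1},{"tx":0.01,"ty":-0.302,"tz":0,"wx":0,"wy":0,"wz":0,"fingers":-1}]' 25;python3 -m inch '[{"tx":0,"ty":0,"tz":0.28,"wx":0,"wy":0,"wz":0,"fingers":-1},{"tx":0,"ty":0,"tz":0.25,"wx":0,"wy":0,"wz":0,"fingers":-1},{"tx":0,"ty":0,"tz":0,"wx":0,"wy":0,"wz":0,"fingers":-1},{"tx":0,"ty":0,"tz":0,"wx":0,"wy":0,"wz":0,"fingers":-1}]';python3 -c "
from h import *
go(.434,-.3527,.009,0)"
```

```text
t: 31.3
ee_pos: [0.4343, -0.3542, 0.2106]
ee_rot: [0.002, -3.14, -0.001]
ft_force: [0.6, 0.4, 0.8]
grip_width: 0.0854
grasp_force: 0.0
t: 31.7
ee_pos: [0.4347, -0.3526, 0.1323]
ee_rot: [0.002, -3.14, -0.001]
ft_force: [0.6, 0.3, 0.5]
grip_width: 0.0857
grasp_force: 0.0
now [ 0.4347 -0.3526  0.1323] q7 2.33 F [0.6 0.3 0.5] w/6deg [ 0.01 -0.02  0.01] | shift/.15 [ 0.005 -0.001  0.822] t 31.7 grip 0.0857 0.0
```

```bash
python3 -m inch '[{"tx":0.004,"ty":0,"tz":0.26,"wx":0,"wy":0,"wz":0,"fingers":-1},{"tx":0,"ty":0,"tz":0.26,"wx":0,"wy":0,"wz":0,"fingers":-1},{"tx":0,"ty":0,"tz":0.2,"wx":0,"wy":0,"wz":0,"fingers":-1},{"tx":0,"ty":0,"tz":0.1,"wx":0,"wy":0,"wz":0,"fingers":-1},{"tx":0,"ty":0,"tz":0,"wx":0,"wy":0,"wz":0,"fingers":-1}]' 25;python3 -m inch '[{"tx":0,"ty":0,"tz":0,"wx":0,"wy":0,"wz":0,"fingers":0},{"tx":0,"ty":0,"tz":0,"wx":0,"wy":0,"wz":0,"fingers":0.5},{"tx":0,"ty":0,"tz":0,"wx":0,"wy":0,"wz":0,"fingers":1},{"tx":0,"ty":0,"tz":0,"wx":0,"wy":0,"wz":0,"fingers":1},{"tx":0,"ty":0,"tz":0,"wx":0,"wy":0,"wz":0,"fingers":1}]' 25;python3 -m inch '[{"tx":0,"ty":0,"tz":-0.15,"wx":0,"wy":0,"wz":0,"fingers":1},{"tx":0,"ty":0,"tz":-0.25,"wx":0,"wy":0,"wz":0,"fingers":1},{"tx":0,"ty":0,"tz":-0.25,"wx":0,"wy":0,"wz":0,"fingers":1},{"tx":0,"ty":0,"tz":-0.25,"wx":0,"wy":0,"wz":0,"fingers":1},{"tx":0,"ty":0,"tz":-0.25,"wx":0,"wy":0,"wz":0,"fingers":1},{"tx":0,"ty":0,"tz":-0.25,"wx":0,"wy":0,"wz":0,"fingers":1},{"tx":0,"ty":0,"tz":-0.1,"wx":0,"wy":0,"wz":0,"fingers":1},{"tx":0,"ty":0,"tz":0,"wx":0,"wy":0,"wz":0,"fingers":1},{"tx":0,"ty":0,"tz":0,"wx":0,"wy":0,"wz":0,"fingers":1}]';python3 -c "
from h import *
go(.447,.100,.235,0)"
```

```text
t: 32.2
ee_pos: [0.4346, -0.3526, 0.0094]
ee_rot: [0.002, -3.141, -0.001]
ft_force: [0.1, -0.8, -0.7]
grip_width: 0.0852
grasp_force: 0.0
t: 32.7
ee_pos: [0.4356, -0.3536, 0.0118]
ee_rot: [-0.002, 3.139, -0.003]
ft_force: [-3.5, 2.5, 11.5]
grip_width: 0.0638
grasp_force: 24.3
t: 33.6
ee_pos: [0.4345, -0.3526, 0.2352]
ee_rot: [-0.002, 3.14, -0.001]
ft_force: [-0.7, -0.0, -0.5]
grip_width: 0.0638
grasp_force: 27.9
now [ 0.4345 -0.3526  0.2352] q7 2.29 F [-0.7 -0.  -0.5] w/6deg [-0.    0.01  0.01] | shift/.15 [-8.300e-02  3.017e+00  2.000e-03] t 33.6 grip 0.0638 27.9
```

```bash
python3 -m inch '[{"tx":-0.008,"ty":0.2,"tz":0,"wx":0,"wy":0,"wz":0,"fingers":1},{"tx":-0.008,"ty":0.3,"tz":0,"wx":0,"wy":0,"wz":0,"fingers":1},{"tx":-0.008,"ty":0.31,"tz":0,"wx":0,"wy":0,"wz":0,"fingers":1},{"tx":-0.008,"ty":0.31,"tz":0,"wx":0,"wy":0,"wz":0,"fingers":1},{"tx":-0.008,"ty":0.31,"tz":0,"wx":0,"wy":0,"wz":0,"fingers":1},{"tx":-0.008,"ty":0.31,"tz":0,"wx":0,"wy":0,"wz":0,"fingers":1},{"tx":-0.008,"ty":0.31,"tz":0,"wx":0,"wy":0,"wz":0,"fingers":1},{"tx":-0.008,"ty":0.31,"tz":0,"wx":0,"wy":0,"wz":0,"fingers":1},{"tx":-0.009,"ty":0.3,"tz":0,"wx":0,"wy":0,"wz":0,"fingers":1},{"tx":-0.01,"ty":0.2,"tz":0,"wx":0,"wy":0,"wz":0,"fingers":1}]';python3 -m inch '[{"tx":0,"ty":0.157,"tz":0,"wx":0,"wy":0,"wz":0,"fingers":1},{"tx":0,"ty":0,"tz":0,"wx":0,"wy":0,"wz":0,"fingers":1},{"tx":0,"ty":0,"tz":0,"wx":0,"wy":0,"wz":0,"fingers":1},{"tx":0,"ty":0,"tz":0,"wx":0,"wy":0,"wz":0,"fingers":1}]';python3 -c "
from h import *
go(.447,.100,.145,0)"
```

```text
t: 34.6
ee_pos: [0.4456, 0.0792, 0.2339]
ee_rot: [0.006, -3.141, -0.0]
ft_force: [-0.3, -1.0, -0.2]
grip_width: 0.0635
grasp_force: 27.9
t: 35.0
ee_pos: [0.4462, 0.0989, 0.2342]
ee_rot: [0.0, -3.141, 0.001]
ft_force: [0.4, 0.1, 0.3]
grip_width: 0.0635
grasp_force: 28.0
now [0.4462 0.0989 0.2342] q7 1.25 F [0.4 0.1 0.3] w/6deg [-0.   -0.01  0.  ] | shift/.15 [-0.005  0.008  0.594] t 35.0 grip 0.0635 28.0
```

```bash
python3 -m inch '[{"tx":-0.005,"ty":0.004,"tz":0.2,"wx":0,"wy":0,"wz":0,"fingers":1},{"tx":0,"ty":0,"tz":0.2,"wx":0,"wy":0,"wz":0,"fingers":1},{"tx":0,"ty":0,"tz":0.1,"wx":0,"wy":0,"wz":0,"fingers":1},{"tx":0,"ty":0,"tz":0.05,"wx":0,"wy":0,"wz":0,"fingers":1},{"tx":0,"ty":0,"tz":0,"wx":0,"wy":0,"wz":0,"fingers":1},{"tx":0,"ty":0,"tz":0,"wx":0,"wy":0,"wz":0,"fingers":1}]';python3 -m inch '[{"tx":0,"ty":0,"tz":0.03,"wx":0,"wy":0,"wz":0,"fingers":1},{"tx":0,"ty":0,"tz":0.03,"wx":0,"wy":0,"wz":0,"fingers":1},{"tx":0,"ty":0,"tz":0,"wx":0,"wy":0,"wz":0,"fingers":1}]'
```

```text
t: 35.6
ee_pos: [0.4476, 0.1002, 0.1526]
ee_rot: [-0.001, 3.141, 0.0]
ft_force: [-0.1, -0.0, -0.7]
grip_width: 0.0636
grasp_force: 28.0
t: 35.9
ee_pos: [0.4494, 0.1009, 0.1447]
ee_rot: [-0.001, 3.137, 0.003]
ft_force: [-0.2, -2.7, 27.0]
grip_width: 0.0638
grasp_force: 28.6
```

All five are nested; each step up was about 32 mm and the last cup is home at 0.1447. I release it and hover over the probe, measuring the orange parts with all three cameras.

```bash
python3 -m inch '[{"tx":0,"ty":0,"tz":-0.02,"wx":0,"wy":0,"wz":0,"fingers":-0.6},{"tx":0,"ty":0,"tz":0,"wx":0,"wy":0,"wz":0,"fingers":-1},{"tx":0,"ty":0,"tz":0,"wx":0,"wy":0,"wz":0,"fingers":-1},{"tx":0,"ty":0,"tz":-0.15,"wx":0,"wy":0,"wz":0,"fingers":-1},{"tx":0,"ty":0,"tz":-0.25,"wx":0,"wy":0,"wz":0,"fingers":-1},{"tx":0,"ty":0,"tz":-0.2,"wx":0,"wy":0,"wz":0,"fingers":-1},{"tx":-0.25,"ty":-0.15,"tz":0,"wx":0,"wy":0,"wz":0,"fingers":-1},{"tx":-0.25,"ty":-0.15,"tz":0,"wx":0,"wy":0,"wz":0,"fingers":-1},{"tx":-0.25,"ty":-0.15,"tz":0,"wx":0,"wy":0,"wz":0,"fingers":-1},{"tx":-0.25,"ty":-0.15,"tz":0,"wx":0,"wy":0,"wz":0,"fingers":-1}]';python3 -m inch '[{"tx":0,"ty":0,"tz":0,"wx":0,"wy":0,"wz":0,"fingers":-1},{"tx":0,"ty":0,"tz":0,"wx":0,"wy":0,"wz":0,"fingers":-1},{"tx":0,"ty":0,"tz":0,"wx":0,"wy":0,"wz":0,"fingers":-1}]'
cat > orange.py <<'E'
from h import *
import sys
for n in sys.argv[2:]:
    im,i=snap(n,n[0]+'O'+sys.argv[1]);h=cv2.cvtColor(im,cv2.COLOR_RGB2HSV);f=n=='wrist'
    m=((h[...,0]>=4)&(h[...,0]<=18)&(h[...,1]>110)&(h[...,2]>70)).astype(np.uint8)
    N,l,st,c=cv2.connectedComponentsWithStats(m)
    for k in range(1,N):
        if st[k,4]<12: continue
        pts=np.argwhere(l==k)[:,::-1].astype(np.float32);e=cv2.fitEllipse(cv2.convexHull(pts)) if len(pts)>20 else None
        print(n,st[k].tolist(),c[k].round(1),'z.055',atz(i,*(e[0] if e else c[k]),.055,f)[:2].round(4),'mid .086',atz(i,*c[k],.086,f)[:2].round(4),np.round(e[1],1) if e else '')
    print(n,'exp probe top/mid/bot',[np.round(proj(i,(.6455,-.019,z),f),1).tolist() for z in(.121,.086,.051)],'sock',np.round(proj(i,(.693,-.1367,.055),f),1))
go(.6455,-.019,.06,0)
E
python3 orange.py 1 scene side wrist
```

```text
t: 36.9
ee_pos: [0.5985, 0.0097, 0.2358]
ee_rot: [0.003, -3.141, -0.0]
ft_force: [1.0, 0.8, -0.4]
grip_width: 0.0854
grasp_force: 0.0
t: 37.2
ee_pos: [0.5966, 0.0113, 0.2357]
ee_rot: [0.003, -3.141, -0.0]
ft_force: [0.1, 0.9, 0.7]
grip_width: 0.0854
grasp_force: 0.0
scene [416, 14, 31, 77, 1372] [431.5  44. ] z.055 [-1.9868 -0.3183] mid .086 [-1.7677 -0.2662] [30.8 97.2]
scene [72, 30, 127, 134, 7160] [126.4  83.9] z.055 [-0.3116 -1.4454] mid .086 [-0.4018 -1.4327] [132.6 177.4]
scene [162, 122, 8, 10, 47] [166.3 127. ] z.055 [-0.1017 -0.951 ] mid .086 [-0.0465 -0.897 ] [ 7.5 10.2]
scene [129, 249, 25, 21, 353] [140.7 258.8] z.055 [ 0.6088 -0.445 ] mid .086 [ 0.6365 -0.4093] [18.6 26.1]
scene [276, 293, 11, 30, 233] [281.5 306.9] z.055 [ 0.6169 -0.0386] mid .086 [ 0.643  -0.0219] [12.1 30.8]
scene [215, 311, 18, 13, 66] [223.5 317.4] z.055 [ 0.6942 -0.1376] mid .086 [ 0.7186 -0.1165] [11.8 18.1]
scene exp probe top/mid/bot [[281.2, 295.9], [282.2, 308.1], [283.1, 319.8]] sock [224.3 316.9]
side [366, 234, 9, 24, 148] [369.9 245.5] z.055 [0.6728 0.0125] mid .086 [ 0.6463 -0.0168] [ 8.4 25.4]
side [465, 335, 29, 26, 531] [478.4 347.9] z.055 [ 0.633  -0.4173] mid .086 [ 0.6055 -0.4314] [24.5 29.3]
side [460, 365, 25, 12, 71] [471.1 372.5] z.055 [ 0.578 -0.446] mid .086 [ 0.5429 -0.4646] [15.6 24.8]
side exp probe top/mid/bot [[370.9, 236.0], [370.2, 246.0], [369.5, 255.7]] sock [410.7 270.3]
wrist [271, 250, 24, 43, 723] [283.5 271.9] z.055 [ 0.6607 -0.0237] mid .086 [ 0.6483 -0.0207] [21.9 45.5]
wrist [168, 282, 33, 32, 346] [183.3 297. ] z.055 [ 0.6927 -0.1375] mid .086 [ 0.6771 -0.1249] [29.4 34.9]
wrist exp probe top/mid/bot [[282.0, 283.8], [285.2, 269.2], [288.0, 257.1]] sock [184.3 297.8]
now [0.5969 0.0114 0.2363] q7 1.53 F [-0.5  0.7 -1. ] w/6deg [0.   0.   0.02] | shift/.15 [-0.324 -0.202  1.175] t 37.4 grip 0.0853 0.0
```

```bash
python3 -m inch '[{"tx":-0.16,"ty":-0.105,"tz":0,"wx":0,"wy":0,"wz":0,"fingers":-1},{"tx":-0.164,"ty":-0.104,"tz":0,"wx":0,"wy":0,"wz":0,"fingers":-1},{"tx":0,"ty":0,"tz":0,"wx":0,"wy":0,"wz":0,"fingers":-1},{"tx":0,"ty":0,"tz":0,"wx":0,"wy":0,"wz":0,"fingers":-1},{"tx":0,"ty":0,"tz":0,"wx":0,"wy":0,"wz":0,"fingers":-1}]' 40;python3 orange.py 2 wrist; python3 -c "
from h import *
go(.6455,-.02,.048,0)"
```

```text
t: 37.85
ee_pos: [0.6454, -0.0198, 0.2361]
ee_rot: [0.003, -3.141, -0.001]
ft_force: [0.1, -0.4, -0.1]
grip_width: 0.0853
grasp_force: 0.0
wrist [0, 186, 9, 41, 288] [  3.4 207.1] z.055 [ 0.6269 -0.4353] mid .086 [ 0.6237 -0.392 ] [17.8 40.5]
wrist [308, 203, 21, 36, 601] [317.6 221.2] z.055 [ 0.6551 -0.0197] mid .086 [ 0.6475 -0.0198] [21.2 37.3]
wrist [188, 239, 36, 36, 430] [205.7 256.7] z.055 [ 0.6926 -0.1375] mid .086 [ 0.682  -0.1271] [33.3 36.9]
wrist exp probe top/mid/bot [[318.6, 228.9], [318.5, 219.1], [318.4, 211.0]] sock [206.2 256.9]
now [ 0.6454 -0.0198  0.2362] q7 1.59 F [ 0.7 -0.2  0.9] w/6deg [0.   0.   0.02] | shift/.15 [-0.     0.006  1.175] t 37.9 grip 0.0853 0.0
now [ 0.6454 -0.0198  0.2362] q7 1.59 F [ 0.7 -0.2  0.9] w/6deg [0.   0.   0.02] | shift/.15 [-0.000e+00 -1.000e-03  1.255e+00] t 37.9 grip 0.0853 0.0
```

```bash
python3 -m inch '[{"tx":0,"ty":0,"tz":0.28,"wx":0,"wy":0,"wz":0,"fingers":-1},{"tx":0,"ty":0,"tz":0.28,"wx":0,"wy":0,"wz":0,"fingers":-1},{"tx":0,"ty":0,"tz":0.28,"wx":0,"wy":0,"wz":0,"fingers":-1},{"tx":0,"ty":0,"tz":0.265,"wx":0,"wy":0,"wz":0,"fingers":-1},{"tx":0,"ty":0,"tz":0.15,"wx":0,"wy":0,"wz":0,"fingers":-1},{"tx":0,"ty":0,"tz":0,"wx":0,"wy":0,"wz":0,"fingers":-1}]' 40;python3 -m inch '[{"tx":0,"ty":0,"tz":0,"wx":0,"wy":0,"wz":0,"fingers":0},{"tx":0,"ty":0,"tz":0,"wx":0,"wy":0,"wz":0,"fingers":1},{"tx":0,"ty":0,"tz":0,"wx":0,"wy":0,"wz":0,"fingers":1},{"tx":0,"ty":0,"tz":0,"wx":0,"wy":0,"wz":0,"fingers":1},{"tx":0,"ty":0,"tz":0,"wx":0,"wy":0,"wz":0,"fingers":1},{"tx":0,"ty":0,"tz":0,"wx":0,"wy":0,"wz":0,"fingers":1},{"tx":0,"ty":0,"tz":0,"wx":0,"wy":0,"wz":0,"fingers":1}]' 40;python3 -c "
from h import *
go(.6926,-.1375,.13,0)"
```

```text
t: 38.5
ee_pos: [0.6437, -0.02, 0.045]
ee_rot: [0.003, -3.137, -0.0]
ft_force: [-0.5, 0.1, -0.2]
grip_width: 0.0856
grasp_force: 0.0
t: 39.2
ee_pos: [0.6463, -0.0206, 0.0483]
ee_rot: [-0.002, 3.141, 0.0]
ft_force: [-1.3, 0.7, 5.9]
grip_width: 0.0167
grasp_force: 39.5
now [ 0.6463 -0.0206  0.0483] q7 1.62 F [-1.3  0.7  5.9] w/6deg [0.   0.01 0.01] | shift/.15 [-0.309 -0.779 -0.545] t 39.2 grip 0.0167 39.5
```

```bash
python3 -m inch '[{"tx":0,"ty":0,"tz":-0.1,"wx":0,"wy":0,"wz":0,"fingers":1},{"tx":0,"ty":0,"tz":-0.2,"wx":0,"wy":0,"wz":0,"fingers":1},{"tx":0,"ty":0,"tz":-0.2,"wx":0,"wy":0,"wz":0,"fingers":1},{"tx":0,"ty":0,"tz":-0.1,"wx":0,"wy":0,"wz":0,"fingers":1},{"tx":-0.07,"ty":-0.18,"tz":0,"wx":0,"wy":0,"wz":0,"fingers":1},{"tx":-0.1,"ty":-0.25,"tz":0,"wx":0,"wy":0,"wz":0,"fingers":1},{"tx":-0.09,"ty":-0.23,"tz":0,"wx":0,"wy":0,"wz":0,"fingers":1},{"tx":-0.054,"ty":-0.125,"tz":0,"wx":0,"wy":0,"wz":0,"fingers":1},{"tx":0,"ty":0,"tz":0,"wx":0,"wy":0,"wz":0,"fingers":1},{"tx":0,"ty":0,"tz":0,"wx":0,"wy":0,"wz":0,"fingers":1}]';python3 -m inch '[{"tx":0,"ty":0,"tz":0,"wx":0,"wy":0,"wz":0,"fingers":1},{"tx":0,"ty":0,"tz":0,"wx":0,"wy":0,"wz":0,"fingers":1}]';python3 orange.py 3 scene side
python3 - <<'E'
from h import *
go(.6926,-.1375,.1,0)
E
```

```text
t: 40.2
ee_pos: [0.6929, -0.1383, 0.1376]
ee_rot: [0.001, -3.141, -0.001]
ft_force: [-0.9, 0.6, -0.2]
grip_width: 0.0168
grasp_force: 39.2
t: 40.4
ee_pos: [0.6931, -0.1371, 0.1379]
ee_rot: [0.004, -3.142, -0.001]
ft_force: [-0.7, -0.1, -0.8]
grip_width: 0.0169
grasp_force: 39.2
scene [392, 14, 55, 77, 1917] [423.9  38.1] z.055 [-1.488  -0.0793] mid .086 [-1.9065 -0.3483] [ 64.3 150.7]
scene [72, 30, 99, 134, 4881] [110.7  79.7] z.055 [-0.3742 -1.507 ] mid .086 [-0.4227 -1.5537] [127.3 149. ]
scene [159, 49, 12, 12, 48] [163.8  53.4] z.055 [-1.0212 -1.7308] mid .086 [-0.9367 -1.6513] [ 8.5 15. ]
scene [135, 53, 22, 29, 300] [144.8  65.4] z.055 [-0.7693 -1.6506] mid .086 [-0.6923 -1.577 ] [20.1 29.2]
scene [408, 70, 6, 3, 12] [410.3  70.8] z.055 [-1.2664 -0.2598] mid .086 [-1.1559 -0.2334] 
scene [129, 249, 25, 21, 355] [140.7 258.8] z.055 [ 0.6088 -0.4451] mid .086 [ 0.6364 -0.4093] [18.6 26.1]
scene [209, 259, 14, 32, 174] [215.1 276.5] z.055 [ 0.5848 -0.235 ] mid .086 [ 0.6181 -0.2074] [ 9.6 33.2]
scene [215, 311, 18, 13, 84] [223.6 317.2] z.055 [ 0.6945 -0.1373] mid .086 [ 0.7181 -
[... 205 characters left out ...]
32] [ 8.6 27.9]
side [404, 266, 14, 9, 47] [410.6 270.1] z.055 [ 0.6935 -0.1353] mid .086 [ 0.6656 -0.1599] [ 9.1 13.9]
side [465, 335, 29, 26, 533] [478.4 347.9] z.055 [ 0.633  -0.4173] mid .086 [ 0.6055 -0.4314] [24.5 29.3]
side [460, 364, 25, 13, 73] [471.1 372.4] z.055 [ 0.5804 -0.4436] mid .086 [ 0.5431 -0.4644] [17.9 26.1]
side exp probe top/mid/bot [[370.9, 236.0], [370.2, 246.0], [369.5, 255.7]] sock [410.7 270.3]
now [ 0.6932 -0.1375  0.1379] q7 1.77 F [ 0.3 -0.1 -0.4] w/6deg [0.   0.   0.02] | shift/.15 [0.318 0.79  0.519] t 40.5 grip 0.017 39.2
now [ 0.6932 -0.1375  0.1379] q7 1.77 F [ 0.3 -0.1 -0.4] w/6deg [0.   0.   0.02] | shift/.15 [ 0.004 -0.     0.253] t 40.5 grip 0.017 39.2
```

```bash
python3 -m inch '[{"tx":0.002,"ty":0,"tz":0.15,"wx":0,"wy":0,"wz":0,"fingers":1},{"tx":0,"ty":0,"tz":0.1,"wx":0,"wy":0,"wz":0,"fingers":1},{"tx":0,"ty":0,"tz":0.03,"wx":0,"wy":0,"wz":0,"fingers":1},{"tx":0,"ty":0,"tz":0,"wx":0,"wy":0,"wz":0,"fingers":1},{"tx":0,"ty":0,"tz":0,"wx":0,"wy":0,"wz":0,"fingers":1}]';python3 -m inch '[{"tx":0,"ty":0,"tz":0.025,"wx":0,"wy":0,"wz":0,"fingers":1},{"tx":0,"ty":0,"tz":0.025,"wx":0,"wy":0,"wz":0,"fingers":1},{"tx":0,"ty":0,"tz":0,"wx":0,"wy":0,"wz":0,"fingers":1},{"tx":0,"ty":0,"tz":0,"wx":0,"wy":0,"wz":0,"fingers":1}]'
```

```text
t: 41.0
ee_pos: [0.6932, -0.1384, 0.0963]
ee_rot: [-0.002, 3.141, -0.0]
ft_force: [1.1, 0.7, 0.2]
grip_width: 0.017
grasp_force: 39.2
t: 41.4
ee_pos: [0.6928, -0.1383, 0.0882]
ee_rot: [0.002, -3.141, 0.0]
ft_force: [0.7, -0.1, 0.1]
grip_width: 0.0169
grasp_force: 39.2
```

```bash
python3 -m inch '[{"tx":0,"ty":0,"tz":0.05,"wx":0,"wy":0,"wz":0,"fingers":1},{"tx":0,"ty":0,"tz":0.03,"wx":0,"wy":0,"wz":0,"fingers":1},{"tx":0,"ty":0,"tz":0,"wx":0,"wy":0,"wz":0,"fingers":1}]';python3 -m inch '[{"tx":0,"ty":0,"tz":0.05,"wx":0,"wy":0,"wz":0,"fingers":1},{"tx":0,"ty":0,"tz":0.04,"wx":0,"wy":0,"wz":0,"fingers":1},{"tx":0,"ty":0,"tz":0,"wx":0,"wy":0,"wz":0,"fingers":1}]'
```

```text
t: 41.7
ee_pos: [0.6925, -0.1382, 0.0752]
ee_rot: [0.002, -3.14, -0.0]
ft_force: [1.6, -0.1, -0.9]
grip_width: 0.0167
grasp_force: 39.3
t: 42.0
ee_pos: [0.6925, -0.1381, 0.0616]
ee_rot: [0.002, -3.14, -0.0]
ft_force: [0.3, -0.2, -1.4]
grip_width: 0.0168
grasp_force: 39.2
```

```bash
python3 -m inch '[{"tx":0,"ty":0,"tz":0.02,"wx":0,"wy":0,"wz":0,"fingers":1},{"tx":0,"ty":0,"tz":0.02,"wx":0,"wy":0,"wz":0,"fingers":1},{"tx":0,"ty":0,"tz":0.015,"wx":0,"wy":0,"wz":0,"fingers":1},{"tx":0,"ty":0,"tz":0,"wx":0,"wy":0,"wz":0,"fingers":1}]'
```

```text
t: 42.4
ee_pos: [0.6946, -0.1383, 0.0572]
ee_rot: [-0.002, 3.138, 0.0]
ft_force: [-4.7, 3.2, 27.3]
grip_width: 0.0173
grasp_force: 42.0
```

The probe met firm resistance at 0.057, where the shoulder should land. I release, back off and take a last look.

```bash
python3 -m inch '[{"tx":0,"ty":0,"tz":-0.025,"wx":0,"wy":0,"wz":0,"fingers":0.5},{"tx":0,"ty":0,"tz":0,"wx":0,"wy":0,"wz":0,"fingers":-0.5},{"tx":0,"ty":0,"tz":0,"wx":0,"wy":0,"wz":0,"fingers":-1},{"tx":0,"ty":0,"tz":0,"wx":0,"wy":0,"wz":0,"fingers":-1},{"tx":0,"ty":0,"tz":-0.1,"wx":0,"wy":0,"wz":0,"fingers":-1},{"tx":0,"ty":0,"tz":-0.25,"wx":0,"wy":0,"wz":0,"fingers":-1},{"tx":0,"ty":0,"tz":-0.3,"wx":0,"wy":0,"wz":0,"fingers":-1},{"tx":0,"ty":0,"tz":-0.3,"wx":0,"wy":0,"wz":0,"fingers":-1},{"tx":0.3,"ty":0,"tz":0,"wx":0,"wy":0,"wz":0,"fingers":-1},{"tx":0.3,"ty":-0.1,"tz":0,"wx":0,"wy":0,"wz":0,"fingers":-1}]';python3 -m inch '[{"tx":0.3,"ty":-0.1,"tz":0,"wx":0,"wy":0,"wz":0,"fingers":-1},{"tx":0.2,"ty":-0.1,"tz":0,"wx":0,"wy":0,"wz":0,"fingers":-1},{"tx":0,"ty":0,"tz":0,"wx":0,"wy":0,"wz":0,"fingers":-1}]';python3 orange.py 4 side | head -4
python3 - <<'E'
from h import *
a,i=snap('scene','sF');b,j=snap('side','dF')
for k in(i,j): print([np.round(proj(k,(.6926,-.1375,z)),1).tolist() for z in(.131,.061)])
cv2.imwrite('pics/final.png',np.hstack([cv2.resize(a[190:390,150:520],(400,300),interpolation=3),cv2.resize(b[130:380,170:503],(400,300),interpolation=3)])[...,::-1])
E
```

```text
t: 43.4
ee_pos: [0.6031, -0.1518, 0.2027]
ee_rot: [-0.006, 3.138, 0.0]
ft_force: [1.0, -0.6, -0.8]
grip_width: 0.0855
grasp_force: 0.0
t: 43.7
ee_pos: [0.5245, -0.1863, 0.2024]
ee_rot: [0.005, 3.141, -0.001]
ft_force: [1.3, -0.2, -0.4]
grip_width: 0.0854
grasp_force: 0.0
side [406, 250, 11, 24, 141] [411.7 262.5] z.055 [ 0.721  -0.1127] mid .086 [ 0.6897 -0.1388] [13.3 24.9]
side [465, 335, 29, 26, 532] [478.4 347.9] z.055 [ 0.633  -0.4173] mid .086 [ 0.6054 -0.4314] [24.5 29.3]
side [460, 364, 25, 13, 72] [470.9 372.4] z.055 [ 0.5804 -0.4436] mid .086 [ 0.5429 -0.4643] [17.9 26.1]
side exp probe top/mid/bot [[370.9, 236.0], [370.2, 246.0], [369.5, 255.7]] sock [410.7 270.3]
[[219.2, 290.5], [223.7, 314.7]]
[[414.1, 248.6], [411.1, 268.9]]
```

View pics/final.png

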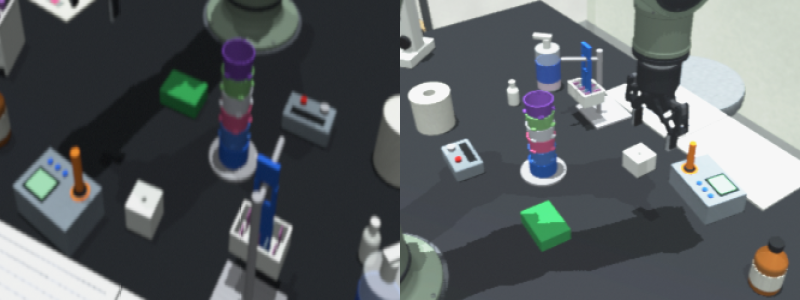

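The final picture shows the five-cup stack straight and evenly spaced in the collar, (238,110) left and (540,135) right. The rack hangs on the peg, (265,215) left. The probe stands in the ringed socket, (78,175) left, with its top at the height expected when home. The bystanders look unmoved.

```bash
python3 -c "
from plant import ticket
print(ticket.sign_off())"
```

```text
the job is handed in; nothing more can be done
None
```

I handed the job in at about 44 s: all five cups are nested in the collar, the rack hangs on the peg and the probe is home in the orange-ringed socket; my first grasp of the rack missed and pressed on its handle with about 84 N at the wrist (the limit there is 120 N), and the rack stayed upright.

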